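# Scoop stray housings off the bench for counting

### The arm

A 7-joint arm with a two-finger parallel gripper is mounted at the origin on the work surface. World frame = base frame: x ahead of the robot, y to its left, z up, the work surface at z = 0. Lengths are in m, angles in rad, forces in N, time in s.
With the tool pointing down it reaches from about 0.425 to 0.875 m from the base axis. Payload 4.7 kg.
Tool frame: the origin (TCP) lies on the centre line of the jaws, within the pads' length; the fingertips stand 8 mm ahead of it and the grasp point (between the pads) lies 11 mm behind it; z points along the fingers, y is the direction in which the jaws open and shut (so a half turn about z gives the same grasp; the last joint's range is limited). The gripper opens to 87 mm and grips with 3 to 60 N. Pads are 19 mm wide; open, the fingers measure 117 mm over their backs; the gripper's body (75 mm by 190 mm) begins 51 mm behind the grasp point.
Start: joints at [-1.323, 0.321, -0.07, 1.45, 0.023, 1.371, -0.057], TCP at [0.151, 0.632, 0.231] pointing down, gripper open.
Joint ranges: [-2.86, 2.86], [-0.3, 2.09], [-1.38, 1.24], [0.06, 2.45], [-1.56, 4.7], [0.09, 2.05], [-2.69, 2.69]. Speed limits (rad/s): [2.57, 2.57, 3.14, 3.14, 3.14, 3.14, 3.14].

### API

Orientations are given as a rotation vector (axis times angle).
In Python, from bench import status, optics, order gives the robot as it stands.
- The arm moves only by the tool step_arm, never from a script. Its argument "rows" is a list of rows, each a list of 3 entries, a list of its own where there are three numbers: the turn, a rotation vector about the tool's x, y, z in degrees, then the shift along the tool's x, y, z in mm, then the finger opening in mm, from 0 to 87. A call has 1 to 12 rows; each row shifts and turns the pose as measured when the row begins, along the tool's axes as they then stand; what a row does not reach is not made up. A row lasts 1/12 s, in which the tool goes at most 41.7 mm and 7.16 degrees, less where a joint would pass 70% of its speed; a pose out of reach is approached as far as the arm can. A call is refused whole if a number of a shift passes 41.7 or a number of a turn 7.16, either way. A call with a gripper value outside its range is refused whole. The fingers move at their own pace and stop on an object; "grip_force" is the grip in N (left out, the last holds). Time passes only in rows, so rows that do not move let the fingers close. It gives the time, the measured TCP pose, the force and the opening at its end, in the units of the state.
- status.get_state(): the state, without advancing time (a new reading comes with each control period).
- optics.get_image(name): name is "scene" or "top" or "wrist"; returns a dict with "frame" (420x560x3 uint8, red, green, blue), "range_z" (420x560 float32, m along the optical axis (not along the pixel's ray), 0 where there is no reading), "K" (3x3 intrinsics, pixels), "R" (3x3) and "t" (3): a world point X has camera coordinates R X + t. Camera axes: x right, y down, z forward; pixel columns grow to the right and rows downward; lengths in m; the calibration is good to about 2 mm. A picture is of the moment at which its call begins.
- order.close_job(): hands the job in, once; it reports no verdict.
The state is a dict: "time": time; "joint_positions": joint angles; "qd": joint speeds; "joint_torque": joint torques, N m; "position": TCP position; "tool_rot": TCP orientation; "ft_force": force on the tool from outside, world axes, zero at the start; "torque": the same for the moment, N m; "grip_width": opening from 0.0 (shut) to 1.0 (fully open).
Only numpy, scipy, OpenCV 4.12 (cv2) and the standard library are available. Lean on these libraries where they do the work, as an engineer would, in place of code of your own. Each camera call takes 0.05 s, during which the arm holds its last target.

### The job

Use the steel hand scoop to gather the three loose black housings lying in front of the aluminium stop rail: push them against the rail with the scoop so that they ride up into its pan, stopping as soon as you feel the rail (it is only lightly clamped and must not be shoved), and lift them clear of the bench in the scoop. Then set the loaded scoop gently down, level, in the middle of the counting scale's plate and let go of it. Do not touch the housings with the fingers, and leave the pale parts tray, the tape roll and the screwdriver where they are.

Things in the scene. Friction and masses are not known exactly. Their poses are not given: they have to be found in the camera images.
- scoop: loose steel hand scoop, 280 g: flat pan 122 mm wide (y), x from -54 mm to its open lip at +50 mm, floor 2.5 mm thick, side walls 22 mm high (ending at x = +20), back wall 28 mm, upright black grip block behind. Two rubber runners under the pan, x -50 to +10, hold the pan's underside and lip 5 mm up when it stands level. Origin: at the runners' soles, middle of the pan; x to the lip, z up
- scoop_grip (a point): grasp point on the scoop's upright grip block, at (-61, 0, 63) mm in the scoop's frame, axes as the scoop's. The block is 14 mm thick along x (-68 to -54 mm), 60 mm wide along y, top at z = 83 mm: squeeze it from above across its thickness, fingers closing along x. Fingertips 37 mm or more above the runners' soles clear the housings
- scoop_lip (a point): middle of the scoop's lip edge, on the pan's underside, at (50, 0, 5) mm in the scoop's frame, axes as the scoop's. The floor thins from 2.5 to 0.5 mm over the last 14 mm. Level, the lip is too high to get under a housing; tipped 9 to 15 degrees lip down and pressed lightly on the bench it slides under their bevelled edges once the rail stops them
- fence_foot (a point): point on the bench (level, z = 0), fixed with the rail's guide strips, x pointing away from the housings. The aluminium stop rail (220 mm along y, 45 mm high) stands across the strips, front face at right angles to x, middle at y = 0, set anywhere from 0 to 60 mm beyond this point (face at x = 0 to +60 mm; not reported: see or feel it). It holds still; keep pushes on it under 25 N
- fence: the rail with its guide strips and the flat white sheet before it; origin on the bench, 58 mm before fence_foot, axes the same
- housing0: one of three identical loose black moulded housings with an orange dot on top, 26 x 18 x 13 mm (x, y, z), about 18 g, bottom edges bevelled 5 mm in and 3 mm up; slippery plastic (friction 0.35: slides to the back of a pan tipped back 35 degrees). Starts flat on the bench at any yaw, its centre at x = -70 to -18 mm, y = -40 to 40 mm in fence_foot's frame. Origin: centre of its underside
- housing1: one of three identical loose black moulded housings with an orange dot on top, 26 x 18 x 13 mm (x, y, z), about 18 g, bottom edges bevelled 5 mm in and 3 mm up; slippery plastic (friction 0.35: slides to the back of a pan tipped back 35 degrees). Starts flat on the bench at any yaw, its centre at x = -70 to -18 mm, y = -40 to 40 mm in fence_foot's frame. Origin: centre of its underside
- housing2: one of three identical loose black moulded housings with an orange dot on top, 26 x 18 x 13 mm (x, y, z), about 18 g, bottom edges bevelled 5 mm in and 3 mm up; slippery plastic (friction 0.35: slides to the back of a pan tipped back 35 degrees). Starts flat on the bench at any yaw, its centre at x = -70 to -18 mm, y = -40 to 40 mm in fence_foot's frame. Origin: centre of its underside
- scale_top (a point): centre of the upper face of the counting scale's square steel plate, 160 x 160 mm, 45 mm above the bench; fixed and rigid. Axes as the scale's: the low grey console with the display (26 mm high, reaching to x = -130 mm) is on its -x side
- scale: grey counting scale fixed on the bench, 170 x 170 mm with a console at its -x side; origin: on the bench, under the centre of its plate; z up
- parts_tray: pale grey compartment tray with 9 pockets, 120 x 140 x 35 mm, at one side; a bystander. Origin: centre of its underside
- tape_roll: roll of amber tape lying flat, 84 mm across, 24 mm high; a bystander. Origin: centre of its underside
- driver: screwdriver with a green handle lying on the bench, about 200 mm long; a bystander. Origin: centre of its underside, x towards its tip
Not all that is in view belongs to the job. What is shaped like the scoop but purple is not meant.

How it is judged:
On the way:
1. all three housings are in the scoop's pan and the scoop (its origin) is more than 70 mm above the bench (height (world z) of scoop above 0.07 m and x of housing0 in the frame of scoop between -0.05 and 0.046 m and y of housing0 in the frame of scoop between -0.06 and 0.06 m and z of housing0 in the frame of scoop between 0.003 and 0.035 m and x of housing1 in the frame of scoop between -0.05 and 0.046 m and y of housing1 in the frame of scoop between -0.06 and 0.06 m and z of housing1 in the frame of scoop between 0.003 and 0.035 m and x of housing2 in the frame of scoop between -0.05 and 0.046 m and y of housing2 in the frame of scoop between -0.06 and 0.06 m and z of housing2 in the frame of scoop between 0.003 and 0.035 m), for 0.2 s.
At the end, for the whole second after the job is handed in: The scoop rests flat on the scale plate (within 3 degrees and 4 mm in height), its origin within 30 mm of the plate's centre, any yaw, released and still; all three housings lie still in its pan (centres over the pan's floor, under 35 mm above the soles) (x of housing0 in the frame of scoop between -0.05 and 0.046 m and y of housing0 in the frame of scoop between -0.06 and 0.06 m and z of housing0 in the frame of scoop between 0.003 and 0.035 m and x of housing1 in the frame of scoop between -0.05 and 0.046 m and y of housing1 in the frame of scoop between -0.06 and 0.06 m and z of housing1 in the frame of scoop between 0.003 and 0.035 m and x of housing2 in the frame of scoop between -0.05 and 0.046 m and y of housing2 in the frame of scoop between -0.06 and 0.06 m and z of housing2 in the frame of scoop between 0.003 and 0.035 m and horizontal distance between scoop and scale_top below 0.03 m and z of scoop in the frame of scale_top between -0.003 and 0.004 m and angle between scoop's own z axis and vertical below 0.05 rad and contact force between scoop and scale above 1 N and linear speed of each of scoop, housing0, housing1, housing2 below 0.02 m/s); the robot touches nothing.
It fails at once if a finger touches a housing (over 0.5 N) (contact force between the fingers and housing0 above 0.5 N or contact force between the fingers and housing1 above 0.5 N or contact force between the fingers and housing2 above 0.5 N).
It fails at once if the scoop is dropped or pressed hard on the scale (over 45 N) (contact force between scoop and scale above 45 N).
It fails at once if the rail is shoved with over 35 N (contact force between anything else and fence above 35 N).
It fails at once if the parts tray, tape roll or screwdriver is moved by more than 20 mm (distance of any of parts_tray, tape_roll, driver from where it was at the start of the episode above 0.02 m).
It also fails if it takes over 72 s, if anything falls off the work surface, if the arm or the gripper's body presses on something with over 40 N, if the wrist force passes 120 N, or if a joint passes its speed limit or range.

## Working session

There is one attempt and no reset: what is moved stays moved. The work goes in short steps, Python scripts to look and compute and a tool call to move; the robot and the scene stay as the last step left them, time stands still between calls to the robot, and variables do not carry over. Pictures are saved under pics/ and viewed, and the job is handed in when it is done.

Besides the shell and the picture viewer there is one more tool, called after "Emit:" as a command line: name --argument value ..., lists and objects as JSON in quotes. step_arm: Moves the arm, as the interface text tells. Its arguments: {"type":"object","properties":{"rows":{"type":"array"},"grip_force":{"type":"number"}},"required":["rows"]}

```bash
mkdir -p pics; ls; python3 - <<'E'
from bench import status, optics
import cv2,pickle
print(status.get_state())
for n in ["scene","top","wrist"]:
    d=optics.get_image(n); cv2.imwrite(f"pics/a_{n}.png",d["frame"][:,:,::-1]); pickle.dump(d,open(f"pics/a_{n}.pkl","wb"))
    print(n,d["K"].tolist(),d["R"].round(3).tolist(),d["t"].round(3).tolist())
E
```

```text
pics
{'time': 0.0, 'joint_positions': array([-1.32288451,  0.32183544, -0.07007407,  1.45169812,  0.02261629,
        1.37079321, -0.05689407]), 'qd': array([ 6.41970716e-05,  9.14865932e-04,  1.50613301e-03, -8.56268401e-05,
        9.32375192e-04, -8.24397245e-04,  4.31570689e-04]), 'joint_torque': array([-7.84378663e-04, -4.91291428e+01, -4.04379778e-01, -3.12533998e+01,
       -6.38109958e-02,  4.36471333e-02,  1.89954458e-04]), 'position': array([0.15052991, 0.6317656 , 0.22944174]), 'tool_rot': array([-3.66374840e-01, -3.12004496e+00,  3.05392888e-03]), 'ft_force': array([-0.31180588,  0.14062369, -0.20235174]), 'torque': array([-0.00581674,  0.02278579, -0.00510841]), 'grip_width': 0.9978319833831212}
scene [[399.73983160009, 0.0, 282.15309560554516], [0.0, 399.73983160009, 211.81390006514914], [0.0, 0.0, 1.0]] [[0.832, 0.554, 0.009], [0.371, -0.545, -0.752], [-0.412, 0.629, -0.659]] [-0.347, -0.114, 1.269]
top [[458.8038390088799, 0.0, 281.619572705293], [0.0, 458.8038390088799, 220.86910201325657], [0.0, 0.0, 1.0]] [[-0.027, -1.0, 0.005], [-0.988, 0.026, -0.15], [0.15, -0.009, -0.989]] [-0.016, 0.46, 1.44]
wrist [[301.7440112711948, 0.0, 277.3148293006166], [0.0, 301.7440112711948, 210.37587077420216], [0.0, 0.0, 1.0]] [[0.231, 0.973, -0.002], [0.928, -0.22, 0.3], [0.292, -0.071, -0.954]] [-0.649, -0.037, 0.392]
```

View pics/a_scene.png

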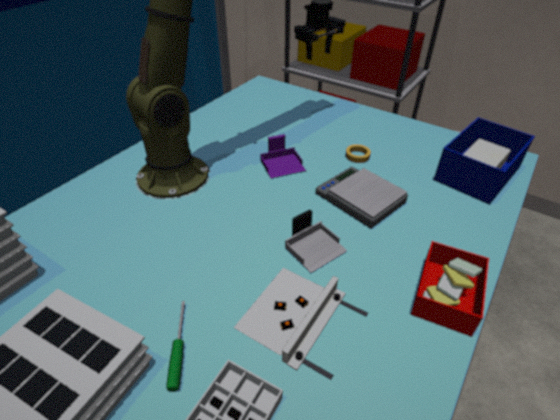

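View pics/a_top.png

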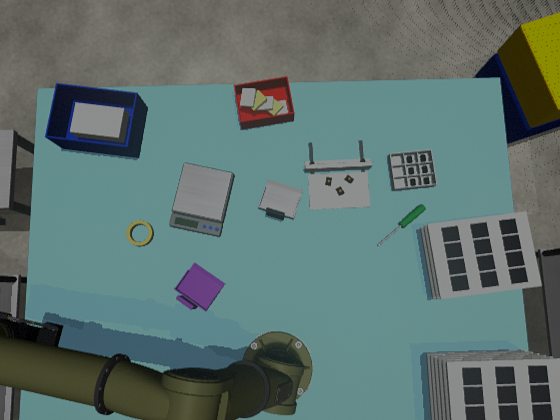

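View pics/a_wrist.png

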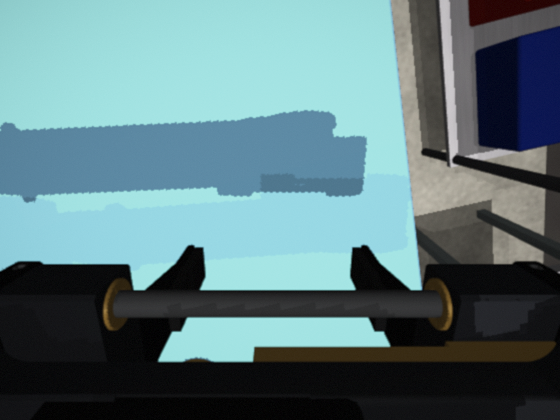

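The scene holds a steel scoop at top (280,200), a purple look-alike at top (200,288), the rail at top (338,165) with three housings near (340,185), and the scale at top (203,198). The one meant is the steel scoop, because the other is purple. I'll check that with a crop and measure it.

```bash
cat > h.py <<'E'
import numpy as np,cv2,pickle
from scipy.spatial.transform import Rotation as Ro
def load(p): return pickle.load(open(p,'rb'))
def ray(d,uv,z):
    uv=np.atleast_2d(uv).astype(float)
    c=np.linalg.inv(d['K'])@np.c_[uv,np.ones(len(uv))].T
    R=np.array(d['R']);t=np.array(d['t']);o=-R.T@t; w=(R.T@c).T
    s=(z-o[2])/w[:,2]; return o+w*s[:,None]
def cloud(d):
    h,w=d['range_z'].shape; v,u=np.mgrid[:h,:w]
    Z=d['range_z'].astype(float); c=np.stack([(u-d['K'][0][2])*Z/d['K'][0][0],(v-d['K'][1][2])*Z/d['K'][1][1],Z],-1)
    P=(c-np.array(d['t']))@np.array(d['R']); P[Z==0]=np.nan; return P
def proj(d,X):
    c=np.array(d['R'])@np.array(X).T+np.array(d['t'])[:,None]; p=d['K']@c; return (p[:2]/p[2]).T
def crop(d,u0,u1,v0,v1,f,name):
    im=d['frame'][v0:v1,u0:u1,::-1]; cv2.imwrite(name,cv2.resize(im,None,fx=f,fy=f,interpolation=cv2.INTER_CUBIC))
def tri(d1,p1,d2,p2):
    P=[np.array(d['K'])@np.c_[d['R'],d['t']] for d in(d1,d2)]
    X=cv2.triangulatePoints(P[0],P[1],np.array(p1,float).reshape(2,1),np.array(p2,float).reshape(2,1)); return (X[:3]/X[3]).ravel()
E
python3 - <<'E'
from h import *
d=load('pics/a_top.pkl'); crop(d,160,390,130,250,3,'pics/c_top.png')
s=load('pics/a_scene.pkl'); crop(s,220,420,160,370,2.8,'pics/c_scene.png')
P=cloud(d)
for n,(u,v) in dict(bench=(260,250),scale=(205,190),pan=(280,197),grip=(275,213),railtop=(338,163),sheet=(355,195),tray=(400,170)).items(): print(n,P[v,u].round(4))
E
```

```text
bench [0.3704 0.0441 0.0046]
scale [0.5663 0.2164 0.0409]
pan [ 0.5447 -0.0256  0.0025]
grip [ 0.478  -0.0081  0.0815]
railtop [ 0.6431 -0.2168  0.0476]
sheet [ 0.5463 -0.2757 -0.0043]
tray [ 6.269e-01 -4.304e-01 -5.000e-04]
```

View pics/c_top.png

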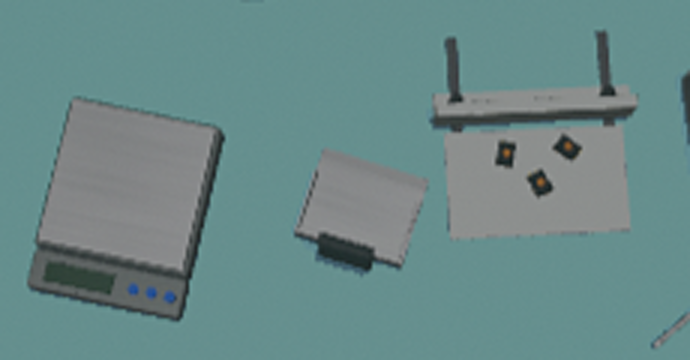

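View pics/c_scene.png

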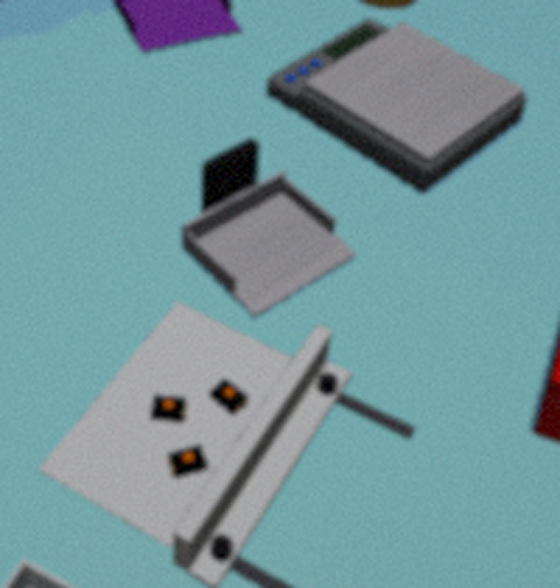

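The close-ups confirm it. The steel scoop is at top (280,200) with a black upright grip and its lip facing +x. The purple one is a decoy. The housings lie at crop (506,153), (567,147) and (540,183). Next I'll write a planning helper and move the wrist camera over the scoop.

```bash
cat >> h.py <<'E'
def Rtool(yaw_y,tilt=0.):
    "tool down, tool y at world azimuth yaw_y (deg); tilt: deg, nose-down about scoop y"
    a=np.deg2rad(yaw_y); y=np.array([np.cos(a),np.sin(a),0]); z=np.array([0,0,-1.]); x=np.cross(y,z)
    R=np.c_[x,y,z]
    s=Ro.from_rotvec(np.deg2rad(tilt)*np.array([-np.sin(a),np.cos(a),0])).as_matrix() # about scoop +y: lip (x) goes down for +
    return s@R
def plan(p,rv,wps,maxs=38,maxt=6.8,dec=1):
    "list of (pos,R,rows or None); print rows"
    p=np.array(p,float);R=Ro.from_rotvec(rv).as_matrix(); out=[]
    for q,Q,n in wps:
        q=np.array(q,float)
        if n is None:
            n=int(max(np.ceil(np.linalg.norm(q-p)*1000/maxs),np.ceil(np.rad2deg(Ro.from_matrix(R.T@Q).magnitude())/maxt),1))
        for k in range(n,0,-1):
            sh=np.round(R.T@(q-p)*1000/k,dec); tu=np.round(np.rad2deg(Ro.from_matrix(R.T@Q).as_rotvec())/k,dec)
            out.append((tu.tolist(),sh.tolist())); p=p+R@sh/1000; R=R@Ro.from_rotvec(np.deg2rad(tu)).as_matrix()
    for i,(a,b) in enumerate(out): print(i,a,b)
    print('end',p.round(4))
E
python3 - <<'E'
from h import *
from bench import status
s=status.get_state()
R=Ro.from_rotvec(s['tool_rot']).as_matrix()
w=load('pics/a_wrist.pkl'); print('cam in tool',R.T@(-w['R'].T@w['t']-s['position']), (R.T@w['R'].T).round(3).tolist())
plan(s['position'],s['tool_rot'],[((.42,.42,.28),Rtool(30),None),((.48,.03,.30),Rtool(-17),None)])
E
```

```text
cam in tool [ 8.26182346e-02 -1.39598429e-04 -1.54235803e-01] [[0.001, -0.954, -0.3], [1.0, 0.001, -0.0], [0.0, -0.3, 0.954]]
0 [-0.0, 0.0, 4.7] [-31.1, -14.4, -5.0]
1 [-0.0, 0.0, 4.7] [-32.2, -11.8, -5.0]
2 [-0.0, 0.0, 4.7] [-33.1, -9.1, -5.0]
3 [-0.0, 0.0, 4.6] [-33.7, -6.4, -5.0]
4 [-0.0, 0.0, 4.7] [-34.1, -3.6, -5.0]
5 [-0.0, 0.0, 4.6] [-34.3, -0.8, -5.0]
6 [-0.0, 0.0, 4.7] [-34.2, 1.9, -5.0]
7 [-0.0, 0.0, 4.6] [-33.9, 4.7, -5.0]
8 [-0.0, 0.0, 4.7] [-33.5, 7.4, -5.0]
9 [-0.1, 0.1, 4.6] [-32.7, 10.2, -5.1]
10 [0.0, -0.0, 4.3] [-33.4, -13.0, -1.8]
11 [0.0, -0.0, 4.3] [-34.3, -10.5, -1.8]
12 [0.0, -0.0, 4.3] [-35.0, -7.9, -1.9]
13 [0.0, -0.0, 4.3] [-35.5, -5.2, -1.8]
14 [0.0, -0.0, 4.3] [-35.8, -2.5, -1.9]
15 [0.0, -0.0, 4.3] [-35.9, 0.2, -1.8]
16 [0.0, -0.0, 4.2] [-35.8, 2.8, -1.9]
17 [0.0, -0.0, 4.3] [-35.4, 5.4, -1.8]
18 [0.0, -0.0, 4.2] [-34.9, 8.1, -1.9]
19 [0.0, -0.0, 4.3] [-34.3, 10.6, -1.8]
20 [0.0, -0.1, 4.2] [-33.4, 13.2, -1.9]
end [0.48 0.03 0.3 ]
```

Emit:
step_arm --rows '[[[0,0,4.7],[-31,-14,-5],87],[[0,0,4.7],[-32,-12,-5],87],[[0,0,4.7],[-33,-9,-5],87],[[0,0,4.7],[-34,-6,-5],87],[[0,0,4.7],[-34,-4,-5],87],[[0,0,4.7],[-34,-1,-5],87],[[0,0,4.7],[-34,2,-5],87],[[0,0,4.7],[-34,5,-5],87],[[0,0,4.7],[-33,7,-5],87],[[0,0,4.7],[-33,10,-5],87]]'

```text
time: 0.98
position: [0.4151, 0.4136, 0.2741]
tool_rot: [-1.599, -2.697, 0.018]
ft_force: [0.3, -0.1, 1.0]
grip_width: 1.001
```

```bash
python3 - <<'E'
from h import *
from bench import status
s=status.get_state(); R=Ro.from_rotvec(s['tool_rot']).as_matrix(); print(s['time'],s['position'],R.round(3).tolist())
plan(s['position'],s['tool_rot'],[((.48,.03,.30),Rtool(-17),None)])
E
```

```text
0.9833 [0.41506159 0.41357987 0.27410399] [[-0.48, 0.877, -0.011], [0.877, 0.48, -0.007], [-0.001, -0.013, -1.0]]
0 [-0.1, 0.0, 4.2] [-33.4, -11.6, -2.2]
1 [-0.1, 0.0, 4.1] [-34.2, -9.1, -2.2]
2 [-0.1, 0.0, 4.2] [-34.8, -6.6, -2.2]
3 [-0.0, 0.0, 4.1] [-35.1, -4.1, -2.2]
4 [-0.1, 0.0, 4.2] [-35.3, -1.5, -2.2]
5 [-0.0, 0.0, 4.1] [-35.4, 1.1, -2.2]
6 [-0.0, 0.1, 4.2] [-35.2, 3.6, -2.2]
7 [-0.1, 0.0, 4.1] [-34.8, 6.1, -2.3]
8 [-0.0, 0.1, 4.2] [-34.3, 8.6, -2.3]
9 [-0.1, 0.0, 4.1] [-33.6, 11.2, -2.4]
10 [-0.0, 0.1, 4.2] [-32.7, 13.5, -2.3]
end [0.48 0.03 0.3 ]
```

Emit:
step_arm --rows '[[[0,0,4.2],[-33.4,-11.6,-2.2],87],[[0,0,4.1],[-34.2,-9,-2.2],87],[[-0.1,0,4.2],[-34.8,-6.6,-2.2],87],[[-0.1,0,4.1],[-35,-4,-2.2],87],[[-0.1,0,4.2],[-35.3,-1.5,-2.2],87],[[0,0,4.1],[-35.4,1,-2.2],87],[[0,0,4.2],[-35.2,3.6,-2.2],87],[[-0.1,0,4.1],[-34.8,6,-2.2],87],[[0,0,4.2],[-34.3,8.6,-2.3],87],[[-0.1,0,4.1],[-33.6,11,-2.4],87],[[0,0.1,4.2],[-32.7,13.5,-2.3],87],[[0,0,0],[0,0,0],87]]'

```text
time: 1.98
position: [0.4755, 0.0005, 0.2999]
tool_rot: [2.576, 1.788, -0.006]
ft_force: [0.0, -1.4, 1.0]
grip_width: 0.998
```

```bash
python3 - <<'E'
from h import *
from bench import status,optics
d=optics.get_image('wrist'); pickle.dump(d,open('pics/b_wrist.pkl','wb')); cv2.imwrite('pics/b_wrist.png',d['frame'][:,:,::-1])
s=status.get_state();print(s['time'],s['position'],s['tool_rot'])
E
```

```text
2.0333 [0.47513183 0.00414539 0.29951078] [ 2.57298749  1.79622547 -0.00572908]
```

View pics/b_wrist.png

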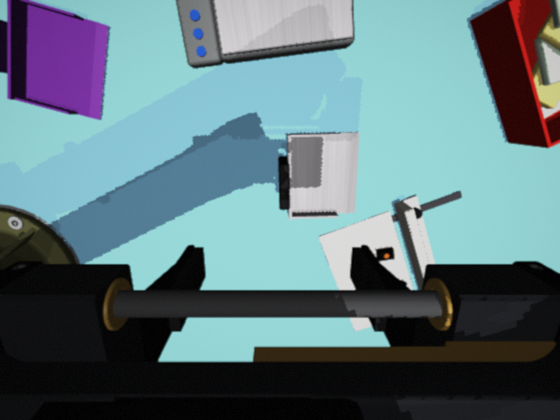

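The wrist view shows the steel scoop's pan at (322,175) with its grip at (285,182). One housing shows at (386,254), and the fingers hide the other two. I'll enlarge it.

```bash
python3 - <<'E'
from h import *
d=load('pics/b_wrist.pkl'); crop(d,260,380,115,235,6,'pics/c_b.png')
P=cloud(d)
for v in range(150,222,6): print(v,[tuple(P[v,u].round(3)) for u in (276,281,284,287,300,340)])
E
```

```text
150 [(np.float64(0.485), np.float64(0.03), np.float64(-0.001)), (np.float64(0.492), np.float64(0.028), np.float64(0.001)), (np.float64(0.497), np.float64(0.026), np.float64(0.001)), (np.float64(0.501), np.float64(0.025), np.float64(-0.0)), (np.float64(0.519), np.float64(0.019), np.float64(0.007)), (np.float64(0.573), np.float64(-0.001), np.float64(0.009))]
156 [(np.float64(0.482), np.float64(0.022), np.float64(0.0)), (np.float64(0.49), np.float64(0.021), np.float64(0.01)), (np.float64(0.494), np.float64(0.02), np.float64(0.013)), (np.float64(0.498), np.float64(0.017), np.float64(0.0)), (np.float64(0.516), np.float64(0.011), np.float64(0.008)), (np.float64(0.571), np.float64(-0.01), np.float64(0.007))]
162 [(np.float64(0.479), np.float64(0.014), np.float64(0.001)), (np.float64(0.489), np.float64(0.021), np.float64(0.068)), (np.float64(0.493), np.float64(0.02), np.float64(0.067)), (np.float64(0.496), np.float64(0.018), np.float64(0.066)), (np.float64(0.513), np.float64(0.002), np.float64(0.007)), (np.float64(0.568), np.float64(-0.018), np.float64(0.008))]
168 [(np.float64(0.476), np.fl
[... 2519 characters left out ...]
np.float64(-0.057), np.float64(-0.001)), (np.float64(0.46), np.float64(-0.06), np.float64(0.001)), (np.float64(0.465), np.float64(-0.062), np.float64(-0.0)), (np.float64(0.469), np.float64(-0.063), np.float64(-0.0)), (np.float64(0.489), np.float64(-0.068), np.float64(0.007)), (np.float64(0.547), np.float64(-0.089), np.float64(0.008))]
216 [(np.float64(0.449), np.float64(-0.067), np.float64(-0.001)), (np.float64(0.457), np.float64(-0.069), np.float64(0.001)), (np.float64(0.461), np.float64(-0.071), np.float64(0.001)), (np.float64(0.466), np.float64(-0.072), np.float64(0.001)), (np.float64(0.486), np.float64(-0.07), np.float64(0.027)), (np.float64(0.545), np.float64(-0.102), np.float64(-0.0))]
```

View pics/c_b.png

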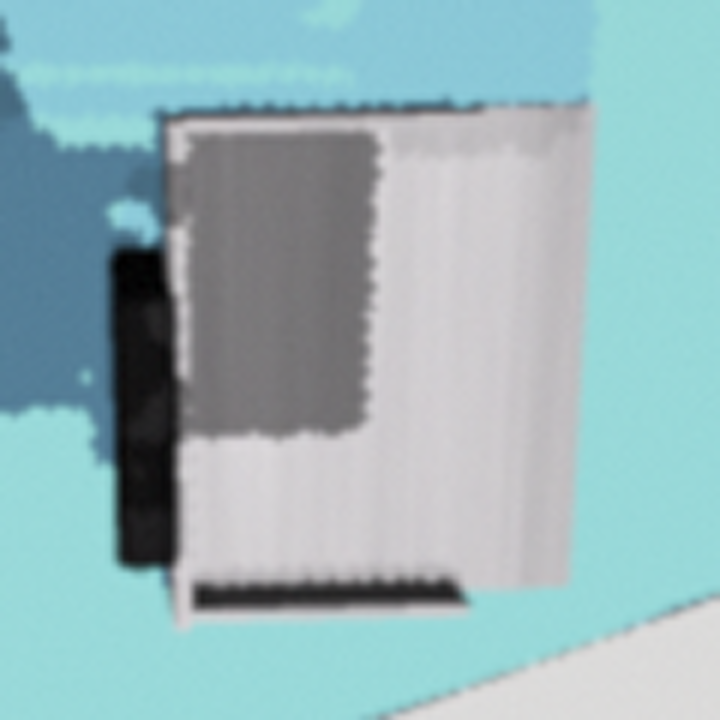

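```bash
cat > m.py <<'E'
from h import *
def grip(d,box):
    P=cloud(d); u0,u1,v0,v1=box; Q=P[v0:v1,u0:u1].reshape(-1,3); c=d['frame'][v0:v1,u0:u1].reshape(-1,3).max(1)
    m=(Q[:,2]>.078)&(Q[:,2]<.09)&(c<70); Q=Q[m]; r=cv2.minAreaRect((Q[:,:2]*1000).astype(np.float32))
    return len(Q),Q.mean(0),r,cv2.boxPoints(r)
E
python3 - <<'E'
from m import *
from bench import status
d=load('pics/b_wrist.pkl'); n,c,r,b=grip(d,(265,300,140,225)); print(n,c,r,b)
t=load('pics/a_top.pkl'); n,c2,r2,b2=grip(t,(250,310,195,230)); print(n,c2,r2)
im=t['frame'][195:230,250:310].max(2); ys,xs=np.where(im<60); print('top dark centroid',xs.mean()+250,ys.mean()+195)
P=cloud(d)
# lip line: pan floor edges
Q=P[120:222,285:365].reshape(-1,3); m=(Q[:,2]>.004)&(Q[:,2]<.012); Q=Q[m]; r=cv2.minAreaRect((Q[:,:2]*1000).astype(np.float32)); print('pan',r)
print(proj(t,[c]),)
E
```

```text
444 [ 0.48280462 -0.00532256  0.08305041] ((482.6019287109375, -6.7017059326171875), (56.87742614746094, 12.616150856018066), 69.75103759765625) [[466.84106  -31.199614]
 [478.6775   -35.566063]
 [498.3628    17.796202]
 [486.52637   22.162651]]
59 [ 0.48076257 -0.00834821  0.08286382] ((481.3780212402344, -7.055421829223633), (57.10517120361328, 11.201690673828125), 71.64679718017578)
top dark centroid 274.7096774193548 213.58064516129033
pan ((536.3804931640625, -26.621925354003906), (122.3623046875, 107.74595642089844), 70.78462982177734)
[[274.08074678 211.4212754 ]]
```

The grip's top is at z 0.083 in both views, which matches the text. Its centre is (0.482, -0.007) and its yaw about -20°. The pan centre is where it should be relative to the grip. I'll move in for the grasp.

```bash
python3 - <<'E'
from h import *
from bench import status
s=status.get_state()
plan(s['position'],s['tool_rot'],[((.4822,-.0068,.13),Rtool(-19.7),6),((.4822,-.0068,.052),Rtool(-19.7),4)])
E
```

```text
0 [0.0, 0.0, -0.1] [-1.2, 1.7, 28.3]
1 [0.0, 0.1, -0.1] [-1.2, 1.7, 28.3]
2 [0.0, 0.0, -0.1] [-1.2, 1.7, 28.2]
3 [0.0, 0.1, -0.1] [-1.2, 1.7, 28.2]
4 [0.0, 0.0, -0.0] [-1.3, 1.7, 28.3]
5 [0.0, 0.1, -0.1] [-1.2, 1.7, 28.2]
6 [0.0, -0.0, 0.0] [-0.0, -0.0, 19.5]
7 [0.0, -0.0, 0.0] [-0.0, -0.0, 19.5]
8 [0.0, -0.0, 0.0] [-0.0, -0.0, 19.5]
9 [0.0, -0.0, 0.0] [-0.0, -0.0, 19.5]
end [ 0.4822 -0.0068  0.052 ]
```

Emit:
step_arm --rows '[[[0,0,-0.1],[-1.2,1.7,28],87],[[0,0.1,-0.1],[-1.2,1.7,28],87],[[0,0,-0.1],[-1.2,1.7,28],87],[[0,0.1,-0.1],[-1.2,1.7,28],87],[[0,0,0],[-1.2,1.7,28],87],[[0,0.1,0],[-1.2,1.7,26],87],[[0,0,0],[0,0,0],87]]'

```text
time: 2.62
position: [0.4834, -0.0, 0.1284]
tool_rot: [-2.559, -1.818, -0.013]
ft_force: [-1.0, 0.2, 0.6]
grip_width: 0.999
```

```bash
python3 - <<'E'
from m import *
from bench import status,optics
d=optics.get_image('wrist'); pickle.dump(d,open('pics/c_wrist.pkl','wb')); cv2.imwrite('pics/cw.png',d['frame'][:,:,::-1])
s=status.get_state(); print(s['position'],s['ft_force'])
P=cloud(d); m=(P[...,2]>.078)&(P[...,2]<.088)&(d['frame'].max(2)<70)&(abs(P[...,0]-.482)<.05)&(abs(P[...,1])<.06); Q=P[m]
r=cv2.minAreaRect((Q[:,:2]*1000).astype(np.float32)); print(m.sum(),r)
plan(s['position'],s['tool_rot'],[((.4822,-.0068,.052),Rtool(-19.7),5)])
E
```

```text
[4.84604759e-01 4.04039522e-04 1.30566074e-01] [0.04247633 0.55780116 0.41794003]
1377 ((482.7351379394531, -6.837532043457031), (58.24790573120117, 13.5459623336792), 71.4072036743164)
0 [0.1, -0.1, 0.1] [-1.7, -0.1, 15.7]
1 [0.1, -0.1, 0.1] [-1.6, -0.0, 15.7]
2 [0.0, -0.1, 0.1] [-1.6, -0.0, 15.7]
3 [0.1, -0.1, 0.1] [-1.6, -0.0, 15.7]
4 [0.0, -0.1, 0.1] [-1.6, 0.0, 15.7]
end [ 0.4822 -0.0068  0.052 ]
```

View pics/cw.png

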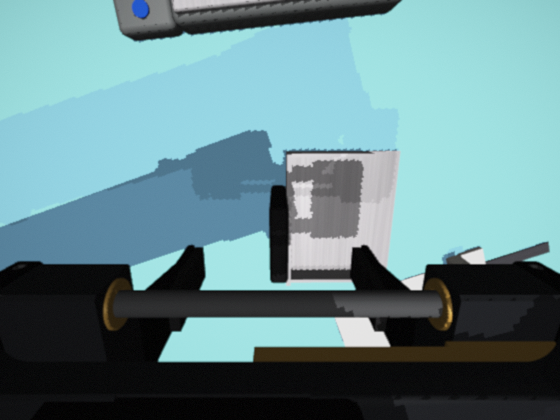

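The wrist view puts the grip between the fingers at (278,235), and the second measurement agrees, so I'm descending.

Emit:
step_arm --rows '[[[0,0,0],[-1.7,0.2,15.7],87],[[0.1,-0.1,0.1],[-1.7,0.2,15.7],87],[[0,0,0.1],[-1.6,0,15.7],87],[[0.1,-0.1,0],[-1.6,0,15.7],87],[[0,-0.1,0.1],[-1.6,0,15],87],[[0,0,0],[0,0,0],87]]'

```text
time: 3.17
position: [0.491, -0.0, 0.0606]
tool_rot: [2.555, 1.824, 0.03]
ft_force: [-0.9, -0.7, 0.4]
grip_width: 1.003
```

```bash
python3 - <<'E'
from h import *
from bench import status
s=status.get_state();print(s['position'],s['ft_force'])
plan(s['position'],s['tool_rot'],[((.4826,-.0068,.052),Rtool(-19.2),1)])
E
```

```text
[ 4.91034195e-01 -4.30070010e-05  6.06234575e-02] [-0.87669565 -0.65944363  0.39733276]
0 [0.8, -0.8, 0.3] [-9.2, -5.9, 8.4]
end [ 0.4826 -0.0068  0.052 ]
```

Emit:
step_arm --rows '[[[0.8,-0.8,0.3],[-9,-6,8],87],[[0,0,0],[0,0,0],87]]'

```text
time: 3.33
position: [0.4841, -0.0054, 0.0548]
tool_rot: [2.56, 1.821, 0.002]
ft_force: [-1.0, 0.0, -0.4]
grip_width: 1.001
```

```bash
python3 - <<'E'
from h import *
from bench import status
s=status.get_state();print(s['position'],s['ft_force'])
plan(s['position'],s['tool_rot'],[((.4826,-.0068,.052),Rtool(-19.2),1)])
E
```

```text
[ 0.48406574 -0.00542095  0.05484014] [-0.99772985  0.0499563  -0.38984653]
0 [0.1, -0.1, 0.1] [-1.8, -0.9, 2.8]
end [ 0.4826 -0.0068  0.052 ]
```

Emit:
step_arm --rows '[[[0.1,-0.1,0.1],[-2.5,-1.3,3.5],87],[[0,0,0],[0,0,0],87],[[0,0,0],[0,0,0],40],[[0,0,0],[0,0,0],20],[[0,0,0],[0,0,0],8],[[0,0,0],[0,0,0],8],[[0,0,0],[0,0,0],8],[[0,0,0],[0,0,0],8],[[0,0,0],[0,0,0],8],[[0,0,0],[0,0,0],8]]' --grip_force 50

```text
time: 4.17
position: [0.4853, -0.0064, 0.0557]
tool_rot: [2.559, 1.819, 0.01]
ft_force: [0.1, 0.3, -0.5]
grip_width: 0.479
```

```bash
python3 - <<'E'
from h import *
from bench import status
s=status.get_state();print(s['position'],s['ft_force'],s['grip_width']*87); R=Ro.from_rotvec(s['tool_rot']).as_matrix(); print(R.round(4).tolist())
E
```

```text
[ 0.48532087 -0.00644641  0.0556911 ] [ 0.10550127  0.28139757 -0.52174997] 41.644295547946086
[[0.3288, 0.9444, 0.0062], [0.9444, -0.3289, 0.0024], [0.0043, 0.0051, -1.0]]
```

Emit:
step_arm --rows '[[[0,0,0],[0,0,3],8],[[0,0,0],[0,0,0],8],[[0,0,0],[0,0,0],8],[[0,0,0],[0,0,0],8],[[0,0,0],[0,0,0],8],[[0,0,0],[0,0,0],8],[[0,0,0],[0,0,0],8],[[0,0,0],[0,0,0],8]]'

```text
time: 4.83
position: [0.4845, -0.0062, 0.052]
tool_rot: [2.56, 1.82, 0.008]
ft_force: [0.7, 0.2, 1.2]
grip_width: 0.157
```

```bash
python3 - <<'E'
from h import *
from bench import status
s=status.get_state();print(s['position'],s['ft_force'],s['grip_width']*87); R=Ro.from_rotvec(s['tool_rot']).as_matrix(); print(R.round(4).tolist())
E
```

```text
[ 0.48449074 -0.00624747  0.05196537] [0.7008237  0.19725016 1.16077439] 13.665605450619319
[[0.3288, 0.9444, 0.0042], [0.9444, -0.3288, 0.0025], [0.0038, 0.0031, -1.0]]
```

The scoop is gripped at 13.7 mm opening, against a nominal 14. Next I'll measure the rail, sheet and housings from the unobstructed top and scene pictures.

```bash
python3 - <<'E'
from m import *
for n,box in (('top',(300,380,135,215)),('scene',(235,345,260,370))):
    d=load(f'pics/a_{n}.pkl'); f=d['frame'].astype(int)
    hsv=cv2.cvtColor(d['frame'],cv2.COLOR_RGB2HSV)
    m=((hsv[...,0]>5)&(hsv[...,0]<22)&(hsv[...,1]>150)&(hsv[...,2]>90)).astype(np.uint8)
    k=np.zeros_like(m);k[box[2]:box[3],box[0]:box[1]]=1
    N,l,st,ce=cv2.connectedComponentsWithStats(m*k)
    for i in range(1,N):
        if st[i,4]>=3: print(n,ce[i].round(2),st[i,4],ray(d,ce[i],.013).round(4))
    # dark body rects
    dk=((f.max(2)<75)&(k>0)).astype(np.uint8)
    for c in cv2.findContours(cv2.morphologyEx(dk|(m*k),cv2.MORPH_CLOSE,np.ones((3,3))),cv2.RETR_EXTERNAL,cv2.CHAIN_APPROX_NONE)[0]:
        if cv2.contourArea(c)>15:
            r=cv2.minAreaRect(c); w=ray(d,cv2.boxPoints(r),.008)[:,:2]*1000; rr=cv2.minAreaRect(w.astype(np.float32)); print('   body',np.round(r[0],1),np.round(rr[0]),np.round(rr[1]),round(rr[2]))
    # sheet & rail by depth/colour
    s=((hsv[...,1]<40)&(hsv[...,2]>100)&(k>0)).astype(np.uint8)
    N,l,st,ce=cv2.connectedComponentsWithStats(s)
    for i in range(1,N):
        if st[i,4]>100:
            pts=np.argwhere(l==i)[:,::-1].astype(np.float32); r=cv2.minAreaRect(pts); print('  pale',st[i],ce[i].round(1)); print(ray(d,cv2.boxPoints(r),0.).round(3).tolist())
d=load('pics/a_top.pkl'); crop(d,295,380,130,215,9,'pics/c_top2.png')
d=load('pics/a_scene.pkl'); crop(d,230,350,260,380,6,'pics/c_sc2.png')
E
```

```text
top [328.5 180.5] 4 [[ 0.5939 -0.1875  0.013 ]]
top [339.67 190.33] 3 [[ 0.5597 -0.2229  0.013 ]]
   body [339.5 190.8] [ 559. -223.] [25. 19.] 31
   body [328.  181.2] [ 593. -186.] [17. 25.] 78
   body [348.8 179. ] [ 598. -256.] [25. 18.] 54
   body [337.6 169.6] [ 632. -220.] [ 15. 218.] 1
   body [311. 153.] [ 691. -133.] [70. 10.] 1
   body [361.5 151. ] [ 694. -303.] [14. 71.] 90
  pale [304 158  69  11 501] [337.4 163.3]
[[0.667, -0.109, 0.0], [0.672, -0.338, 0.0], [0.645, -0.338, 0.0], [0.64, -0.109, 0.0]]
  pale [ 308  172   62   38 1985] [338.4 190.7]
[[0.621, -0.12, 0.0], [0.627, -0.322, 0.0], [0.506, -0.321, 0.0], [0.501, -0.121, 0.0]]
scene [301.5 299.5] 12 [[ 0.5935 -0.186   0.013 ]]
scene [279.64 303.91] 11 [[ 0.5593 -0.2234  0.013 ]]
scene [286.77 322.62] 13 [[ 0.5988 -0.2547  0.013 ]]
   body [311.6 365.3] [ 690. -306.] [39.  7.] 3
   body [286.6 324.4] [ 599. -256.] [26. 19.] 50
   body [279.8 305.7] [ 560. -224.] [24. 18.] 26
   body [301.2 301.2] [ 594. -187.] [18. 29.] 73
   body [314.5 326.4] [ 653. -217.] [225.  42.] 89
  pale [304 260  27  12 197] [314.2 263.9]
[[0.531, -0.071, 0.0], [0.585, -0.034, 0.0], [0.602, -0.066, 0.0], [0.55, -0.102, 0.0]]
  pale [ 235  268  103   87 4206] [283.1 310.7]
[[0.506, -0.321, 0.0], [0.473, -0.049, 0.0], [0.63, -0.076, 0.0], [0.636, -0.325, 0.0]]
  pale [287 289  58  81 915] [315.5 329.5]
[[0.645, -0.327, 0.0], [0.639, -0.103, 0.0], [0.667, -0.106, 0.0], [0.669, -0.327, 0.0]]
```

View pics/c_top2.png

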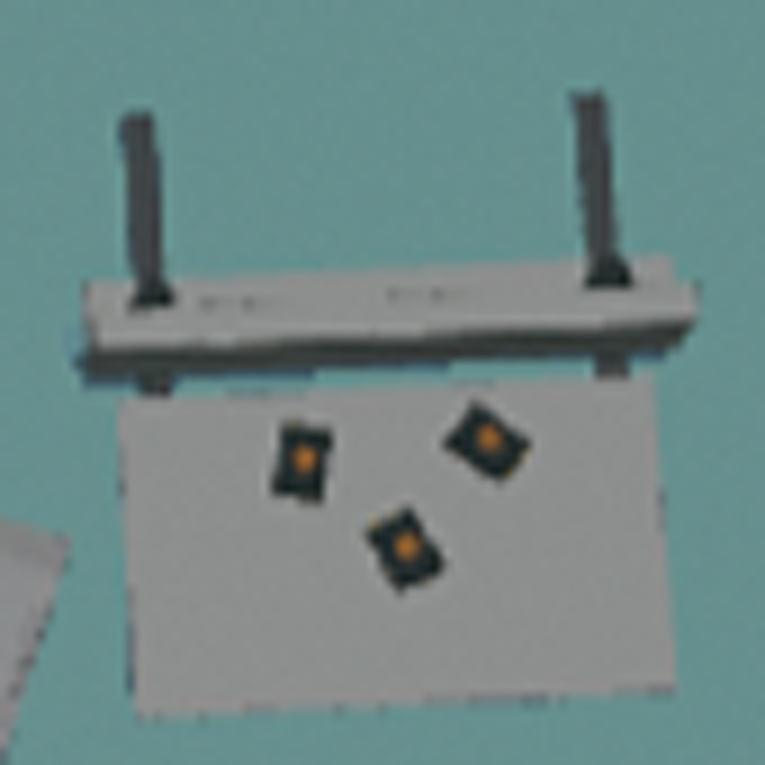

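View pics/c_sc2.png

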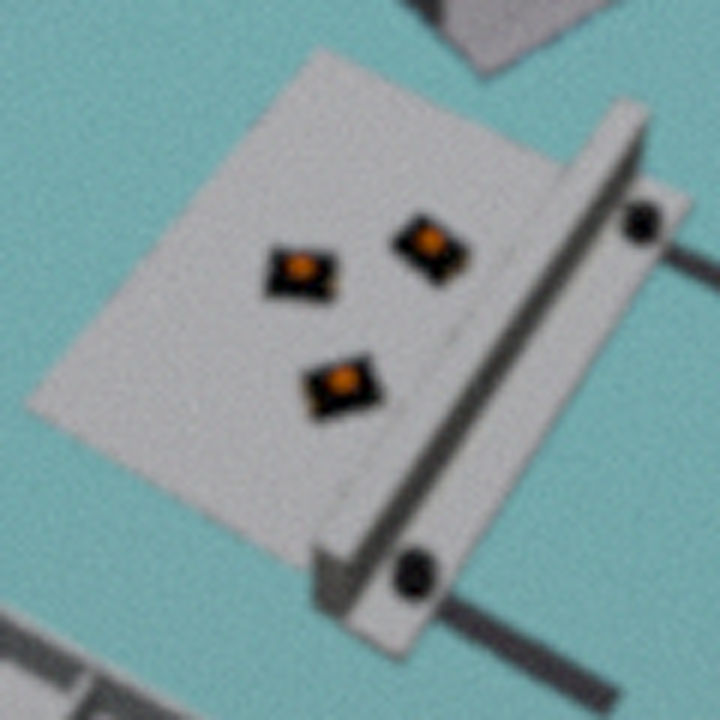

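The housings are at (0.594,-0.187), (0.560,-0.223) and (0.599,-0.255), and the two views agree within 1-2 mm. Next I need the rail face.

```bash
python3 - <<'E'
from m import *
from bench import status
d=load('pics/a_top.pkl'); P=cloud(d)
# rail front: face foot = lower boundary of dark band, column-wise ; top front edge = bright->dark boundary (z=.045)
g=d['frame'].max(2).astype(int)
A=[];B=[];
for u in list(range(318,356,4)):
    col=g[160:178,u]; 
    vs=[v for v in range(160,178) if g[v,u]<70]
    if vs: A.append((u,vs[0]-.5)); B.append((u,vs[-1]+.5))
a=ray(d,A,.045); b=ray(d,B,0.)
for x,y in zip(a,b): print(x[:2].round(4),y[:2].round(4))
for X in(a,b):
    k=np.polyfit(X[:,1],X[:,0],1); print('x at y=-.221',np.polyval(k,-.221),'yaw',-np.rad2deg(np.arctan(k[0])))
s=load('pics/a_scene.pkl'); Q=cloud(s); m=(Q[...,2]>.038)&(Q[...,2]<.052)&(Q[...,0]>.6)&(Q[...,0]<.69)&(Q[...,1]<-.1)&(Q[...,1]>-.34)
q=Q[m]; k=np.polyfit(q[:,1],q[:,0],1); print('railtop scene',m.sum(),np.polyval(k,-.221),-np.rad2deg(np.arctan(k[0])))
st=status.get_state(); print(st['joint_positions'].round(3))
plan(st['position'],st['tool_rot'],[((.478,-.02,.13),Rtool(-18),3),((.425,-.222,.13),Rtool(1.7),8),((.425,-.222,.085),Rtool(1.7,12),4)])
E
```

```text
[ 0.6271 -0.1513] [ 0.6323 -0.1553]
[ 0.6268 -0.1643] [ 0.6319 -0.1687]
[ 0.6264 -0.1773] [ 0.6316 -0.1821]
[ 0.6294 -0.1905] [ 0.6347 -0.1956]
[ 0.6291 -0.2035] [ 0.6343 -0.209 ]
[ 0.6287 -0.2165] [ 0.634  -0.2224]
[ 0.6284 -0.2295] [ 0.6336 -0.2358]
[ 0.6281 -0.2425] [ 0.6058 -0.2479]
[ 0.6311 -0.2557] [ 0.6054 -0.2613]
[ 0.6307 -0.2687] [ 0.636  -0.2762]
x at y=-.221 0.6289305928457538 yaw 1.8025849413258908
x at y=-.221 0.6272657360858366 yaw -7.169687736237069
railtop scene 666 0.639298785520253 1.2845088545225691
[-0.611  0.153  0.612  2.072 -0.112  0.942 -0.274]
0 [0.1, -0.1, -0.4] [-4.9, -0.5, -26.0]
1 [0.0, -0.1, -0.4] [-5.0, -0.5, -26.0]
2 [0.1, -0.0, -0.4] [-5.1, -0.6, -26.1]
3 [-0.0, -0.0, -2.5] [-26.1, 1.5, -0.0]
4 [-0.0, -0.0, -2.5] [-26.1, 0.4, -0.0]
5 [-0.0, -0.0, -2.4] [-26.1, -0.8, -0.0]
6 [-0.0, -0.0, -2.5] [-26.0, -1.9, -0.0]
7 [-0.0, -0.0, -2.4] [-25.9, -3.0, -0.0]
8 [-0.0, -0.0, -2.5] [-25.8, -4.1, -0.0]
9 [-0.0, -0.0, -2.4] [-25.6, -5.2, -0.0]
10 [-0.0, -0.0, -2.5] [-25.3, -6.2, -0.0]
11 [3.0, -0.0, 0.0] [-0.0, 0.0, 11.2]
12 [3.0, -0.0, 0.0] [-0.0, 0.6, 11.2]
13 [3.0, -0.0, 0.0] [-0.0, 1.2, 11.2]
14 [3.0, -0.0, 0.0] [-0.0, 1.8, 11.2]
end [ 0.425 -0.222  0.085]
```

Emit:
step_arm --rows '[[[0,0,-0.4],[-5,-0.5,-20],8],[[0,0,-0.4],[-5,-0.5,-26],8],[[0,0,-0.4],[-5,-0.5,-26],8],[[0,0,-2.5],[-26,1.5,0],8],[[0,0,-2.5],[-26,0.4,0],8],[[0,0,-2.4],[-26,-0.8,0],8],[[0,0,-2.5],[-26,-2,0],8],[[0,0,-2.4],[-26,-3,0],8],[[0,0,-2.5],[-26,-4,0],8],[[0,0,-2.4],[-25,-5,0],8],[[0,0,-2.5],[-25,-6,0],8],[[0,0,0],[0,0,0],8]]'

```text
time: 5.83
position: [0.4185, -0.229, 0.1212]
tool_rot: [-2.156, -2.278, 0.006]
ft_force: [-0.3, -0.1, -3.1]
grip_width: 0.157
```

```bash
python3 - <<'E'
from h import *
from bench import status,optics
st=status.get_state(); print(st['position'],st['ft_force'],st['joint_positions'].round(2),st['grip_width']*87)
R=Ro.from_rotvec(st['tool_rot']).as_matrix();print(R.round(3).tolist())
plan(st['position'],st['tool_rot'],[((.425,-.222,.1),Rtool(1.7,12),6)])
E
```

```text
[ 0.41854325 -0.22900423  0.12122201] [-0.2766939  -0.11727315 -3.11635572] [-0.39  0.04  0.85  2.02 -0.03  1.1   0.54] 13.696109184962074
[[-0.055, 0.998, -0.006], [0.998, 0.055, 0.001], [0.001, -0.006, -1.0]]
0 [1.9, 0.0, 0.2] [1.1, 1.2, 3.5]
1 [2.0, 0.0, 0.3] [1.1, 1.3, 3.5]
2 [1.9, 0.0, 0.2] [1.1, 1.4, 3.5]
3 [2.0, 0.0, 0.3] [1.1, 1.5, 3.4]
4 [1.9, 0.0, 0.2] [1.1, 1.6, 3.3]
5 [2.0, 0.1, 0.3] [1.2, 1.6, 3.3]
end [ 0.425 -0.222  0.1  ]
```

Emit:
step_arm --rows '[[[2,0,0.2],[1.1,1.2,3.5],8],[[2,0,0.3],[1.1,1.3,3.5],8],[[2,0,0.3],[1.1,1.4,3.5],8],[[2,0,0.3],[1.1,1.5,3.4],8],[[2,0,0.2],[1.1,1.6,3.3],8],[[2,0,0.3],[1.2,1.6,3.3],8],[[0,0,0],[0,0,0],8]]'

```text
time: 6.42
position: [0.4209, -0.2233, 0.0959]
tool_rot: [-2.086, -2.118, 0.243]
ft_force: [-0.1, 0.2, -4.1]
grip_width: 0.153
```

```bash
cat > look.py <<'E'
from h import *
from bench import status,optics
import sys
n=sys.argv[1]
for c in sys.argv[2].split(','):
    d=optics.get_image(c); pickle.dump(d,open(f'pics/{n}_{c}.pkl','wb')); cv2.imwrite(f'pics/{n}_{c}.png',d['frame'][:,:,::-1])
    if c=='scene': crop(d,220,400,180,370,4,f'pics/{n}_scrop.png')
    if c=='top': crop(d,290,390,120,240,6,f'pics/{n}_tcrop.png')
E
cat > lip.py <<'E'
from h import *
from bench import status
st=status.get_state(); p=st['position']; R=Ro.from_rotvec(st['tool_rot']).as_matrix()
# scoop axes: x = tool y, y = tool x, z=-tool z
lip=p+R@np.array([0,.111,.047]); cl=lip
print('t',round(st['time'],2),'TCP',p.round(4),'lip',lip.round(4),'tilt',np.rad2deg(np.arcsin(-R[2,1])).round(2),'roll',np.rad2deg(np.arcsin(R[2,0])).round(2),'yaw',np.rad2deg(np.arctan2(R[1,1],R[0,1])).round(2),'F',st['ft_force'].round(2),'grip',round(st['grip_width']*87,1))
E
python3 look.py d scene,wrist; python3 lip.py
```

```text
t 6.52 TCP [ 0.4199 -0.2243  0.0968] lip [ 0.5176 -0.223   0.0261] tilt 12.94 roll -0.04 yaw 0.82 F [ 0.59 -0.09 -4.  ] grip 13.8
```

View pics/d_scrop.png

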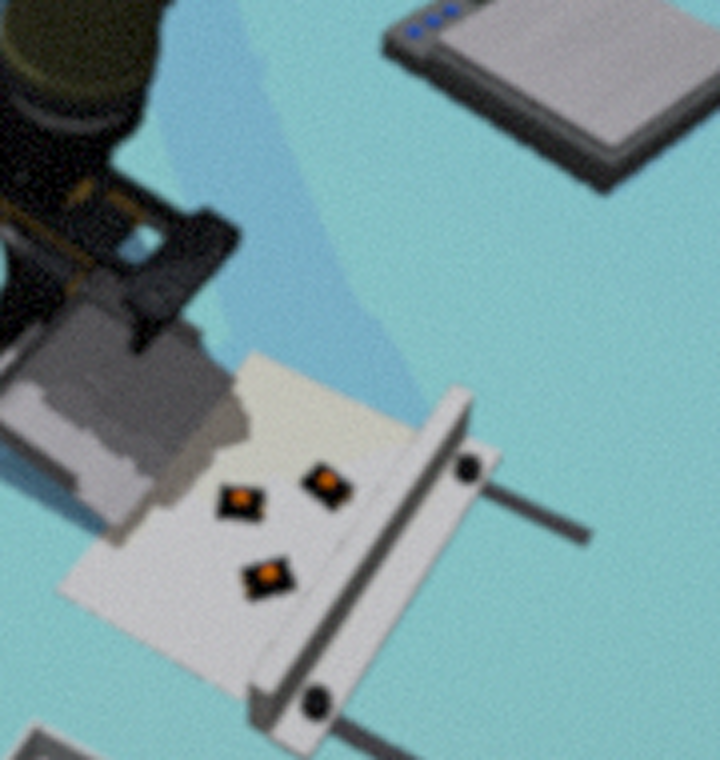

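View pics/d_wrist.png

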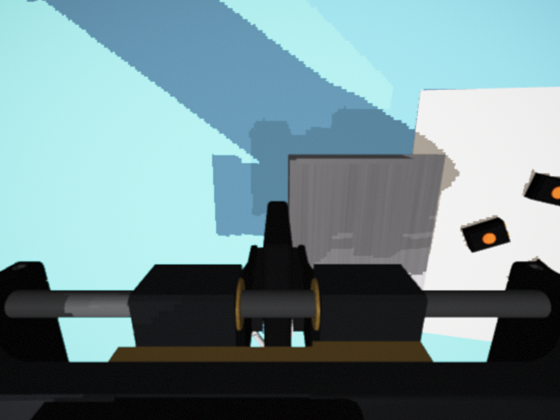

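The scoop is held lip-down just before the sheet. The housings are undisturbed at crop (325,480), (240,497) and (268,573). I'll check the scoop's real tilt and lip height from depth.

```bash
cat > pan.py <<'E'
from h import *
import sys
from bench import status
d=load(sys.argv[1]); P=cloud(d)
st=status.get_state(); p=st['position']; R=Ro.from_rotvec(st['tool_rot']).as_matrix()
S=np.c_[R[:,1],R[:,0],-R[:,2]]; o=p-S@np.array([-.061,0,.052])
Q=(P-o)@S  # in assumed scoop frame
m=(abs(Q[...,1])<.05)&(Q[...,0]>-.04)&(Q[...,0]<.03)&(abs(Q[...,2]-.0075)<.012); q=Q[m]
A=np.c_[q[:,0],q[:,1],np.ones(len(q))]; k=np.linalg.lstsq(A,q[:,2],rcond=None)[0]
print('n',m.sum(),'floor pitch(lip up +)',np.rad2deg(k[0]).round(2),'roll',np.rad2deg(k[1]).round(2),'z at x=0',(k[2]*1000).round(2),'(7.5 expected)')
m2=(Q[...,1]>-.02)&(Q[...,1]<.055)&(abs(Q[...,2]-.0075)<.006)&(Q[...,0]<.07); print('lip x',np.nanpercentile(Q[...,0][m2],99.5))
E
python3 pan.py pics/d_wrist.pkl
```

```text
n 9539 floor pitch(lip up +) -0.2 roll -0.22 z at x=0 7.21 (7.5 expected)
lip x 0.05017801650352934
```

```bash
cat > pl.py <<'E'
from h import *
from bench import status
import sys
# lip x,y,z tilt yaw n  [more groups]
a=list(map(float,sys.argv[1:])); st=status.get_state(); w=[]
for i in range(0,len(a),6):
    x,y,z,t,yw,n=a[i:i+6]; R=Rtool(yw,t); w.append((np.array([x,y,z])-R@np.array([0,.111,.047]),R,int(n)))
plan(st['position'],st['tool_rot'],w)
E
python3 pl.py .520 -.221 .002 12 1.6 5
```

```text
0 [-0.2, -0.0, -0.2] [0.1, 1.4, 5.0]
1 [-0.2, -0.0, -0.1] [0.1, 1.4, 4.9]
2 [-0.2, -0.0, -0.2] [0.1, 1.4, 5.0]
3 [-0.2, -0.1, -0.1] [0.1, 1.4, 4.9]
4 [-0.1, -0.0, -0.2] [0.1, 1.3, 5.0]
end [ 0.4213 -0.2238  0.071 ]
```

Emit:
step_arm --rows '[[[-0.2,0,-0.2],[0,1.4,5],8],[[-0.2,0,-0.1],[0.1,1.4,5],8],[[-0.2,0,-0.2],[0,1.4,5],8],[[-0.2,0,-0.1],[0.1,1.4,5],8],[[-0.1,0,-0.2],[0,1.3,4],8],[[0,0,0],[0,0,0],8]]'

```text
time: 7.02
position: [0.42, -0.2245, 0.0702]
tool_rot: [-2.085, -2.142, 0.214]
ft_force: [-0.4, 0.5, -3.8]
grip_width: 0.157
```

```bash
python3 lip.py;python3 pl.py .520 -.221 .002 12 1.6 3
```

```text
t 7.02 TCP [ 0.42   -0.2245  0.0702] lip [ 0.5192 -0.2216  0.0017] tilt 11.65 roll 0.25 yaw 1.58 F [-0.38  0.46 -3.78] grip 13.6
0 [0.1, -0.1, -0.0] [0.3, 0.4, -0.4]
1 [0.1, -0.1, -0.0] [0.2, 0.3, -0.3]
2 [0.1, -0.1, -0.0] [0.2, 0.4, -0.4]
end [ 0.4213 -0.2238  0.071 ]
```

Emit:
step_arm --rows '[[[0.2,0,0],[0,0.4,2],8],[[0.1,0,0],[0,0.2,1],8],[[0,0,0],[0,0,0],8]]'

```text
time: 7.27
position: [0.4201, -0.225, 0.0689]
tool_rot: [-2.082, -2.137, 0.218]
ft_force: [-1.0, 0.7, -0.0]
grip_width: 0.156
```

```bash
python3 lip.py
```

```text
t 7.27 TCP [ 0.4201 -0.225   0.0689] lip [ 5.189e-01 -2.220e-01 -1.000e-04] tilt 11.95 roll 0.32 yaw 1.53 F [-0.97  0.69 -0.02] grip 13.5
```

Light contact with the bench: about 4 N, with the lip at z≈0. I'm starting the push.

Emit:
step_arm --rows '[[[0,-0.3,0],[0,5,-0.5],8],[[0,0,0],[0,6,-0.6],8],[[0,0,0],[0,6,-0.6],8],[[0,0,0],[0,6,-0.6],8],[[0,0,0],[0,6,-0.6],8],[[0,0,0],[0,6,-0.6],8]]'

```text
time: 7.77
position: [0.4561, -0.2266, 0.0687]
tool_rot: [-2.084, -2.136, 0.228]
ft_force: [-4.6, -0.1, 8.9]
grip_width: 0.154
```

```bash
python3 lip.py
```

```text
t 7.77 TCP [ 0.4561 -0.2266  0.0687] lip [ 0.5546 -0.2242 -0.0006] tilt 12.18 roll 0.01 yaw 1.4 F [-4.55 -0.14  8.92] grip 13.4
```

Emit:
step_arm --rows '[[[-0.1,0,0.1],[0.8,5.8,-1.4],8],[[0,0,0],[0.8,5.8,-1.2],8],[[0,0,0],[0.6,5.8,-1.1],8],[[0,0,0],[0.5,5.8,-1.1],8],[[0,0,0],[0.5,5.8,-1.1],8]]'

```text
time: 8.18
position: [0.4892, -0.2238, 0.0689]
tool_rot: [-2.088, -2.136, 0.229]
ft_force: [-2.9, -1.1, 5.8]
grip_width: 0.153
```

```bash
python3 lip.py; python3 look.py e scene,top
```

```text
t 8.18 TCP [ 0.4892 -0.2238  0.0689] lip [ 5.879e-01 -2.217e-01 -4.000e-04] tilt 12.14 roll -0.13 yaw 1.29 F [-2.92 -1.09  5.78] grip 13.3
```

View pics/e_scrop.png

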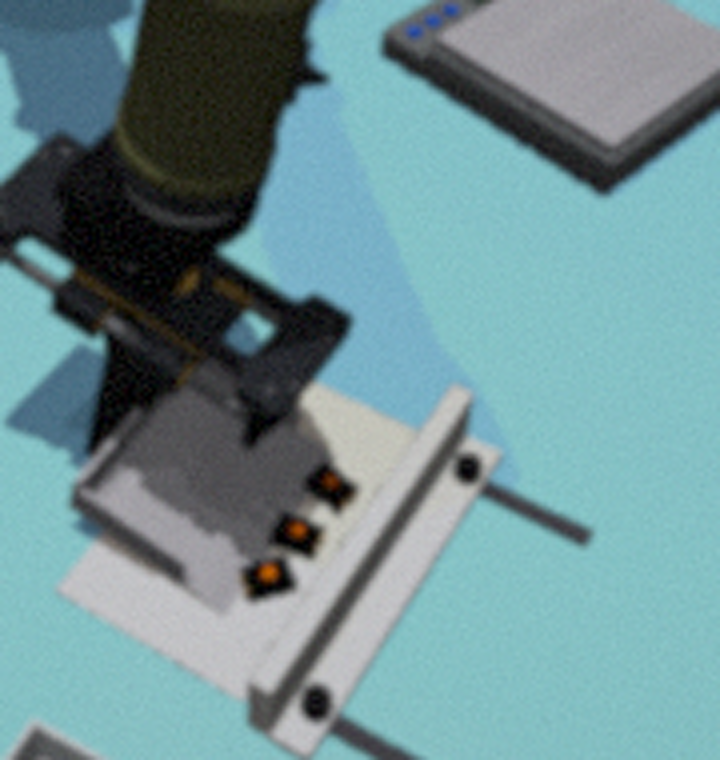

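View pics/e_tcrop.png

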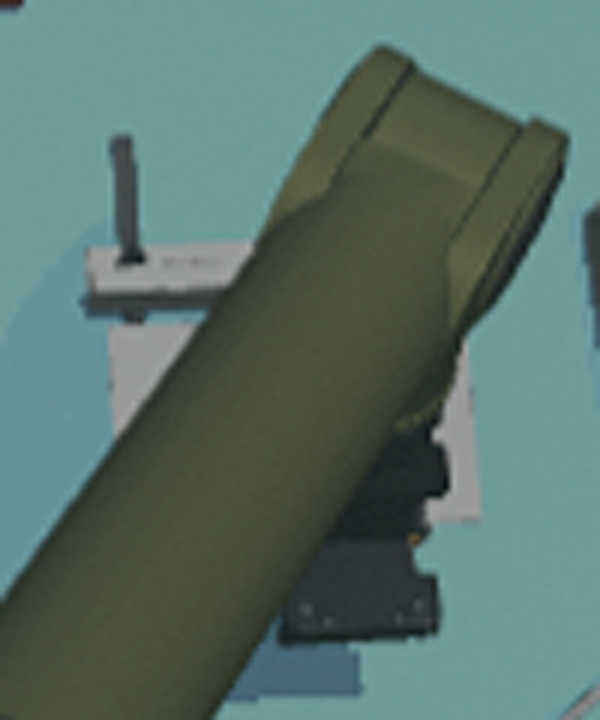

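All three housings are lined up ahead of the lip at crop (333,485), (297,530) and (268,575), and the lip is about 44 mm from the rail. I'll continue more slowly.

Emit:
step_arm --rows '[[[-0.1,0,-0.1],[0.3,4.5,-0.9],8],[[0,0,0],[0.3,4.5,-0.8],8],[[0,0,0],[0.3,4.5,-0.8],8],[[0,0,0],[0.3,4.5,-0.8],8]]'

```text
time: 8.62
position: [0.5084, -0.2224, 0.0687]
tool_rot: [-2.087, -2.138, 0.227]
ft_force: [-3.4, -1.4, 4.3]
grip_width: 0.158
```

```bash
python3 lip.py
```

```text
t 8.62 TCP [ 0.5084 -0.2224  0.0687] lip [ 6.071e-01 -2.201e-01 -4.000e-04] tilt 12.04 roll -0.1 yaw 1.38 F [-3.39 -1.41  4.31] grip 13.7
```

Emit:
step_arm --rows '[[[0,0,0],[0,3.5,-0.6],8],[[0,0,0],[0,3.5,-0.6],8],[[0,0,0],[0,3.5,-0.6],8]]'

```text
time: 8.87
position: [0.5185, -0.2223, 0.069]
tool_rot: [-2.085, -2.135, 0.23]
ft_force: [-4.9, 0.4, 7.4]
grip_width: 0.157
```

```bash
python3 lip.py; python3 look.py f scene
```

```text
t 8.87 TCP [ 0.5185 -0.2223  0.069 ] lip [ 6.17e-01 -2.20e-01 -4.00e-04] tilt 12.23 roll -0.04 yaw 1.34 F [-4.91  0.41  7.39] grip 13.7
```

View pics/f_scrop.png

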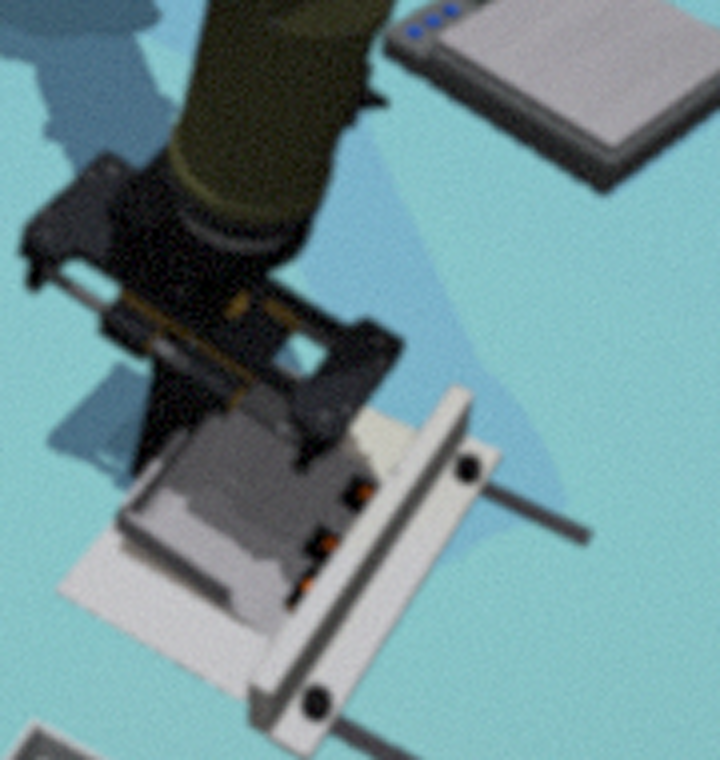

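Emit:
step_arm --rows '[[[0,0,0],[0,3,-0.6],8],[[0,0,0],[0,3,-0.6],8]]'

```text
time: 9.08
position: [0.5243, -0.2224, 0.0693]
tool_rot: [-2.084, -2.133, 0.231]
ft_force: [-6.0, 0.4, 6.1]
grip_width: 0.155
```

```bash
python3 lip.py
```

```text
t 9.08 TCP [ 0.5243 -0.2224  0.0693] lip [ 6.226e-01 -2.201e-01 -4.000e-04] tilt 12.37 roll -0.01 yaw 1.31 F [-5.99  0.44  6.12] grip 13.5
```

Emit:
step_arm --rows '[[[-0.1,0,0],[0,3,-0.6],8],[[0,0,0],[0,2.5,-0.5],8]]'

```text
time: 9.25
position: [0.5284, -0.2224, 0.0695]
tool_rot: [-2.083, -2.13, 0.233]
ft_force: [-5.9, -0.6, 6.4]
grip_width: 0.156
```

```bash
python3 lip.py; python3 look.py g scene
```

```text
t 9.25 TCP [ 0.5284 -0.2224  0.0695] lip [ 6.265e-01 -2.202e-01 -4.000e-04] tilt 12.53 roll 0.05 yaw 1.27 F [-5.85 -0.58  6.36] grip 13.6
```

View pics/g_scrop.png

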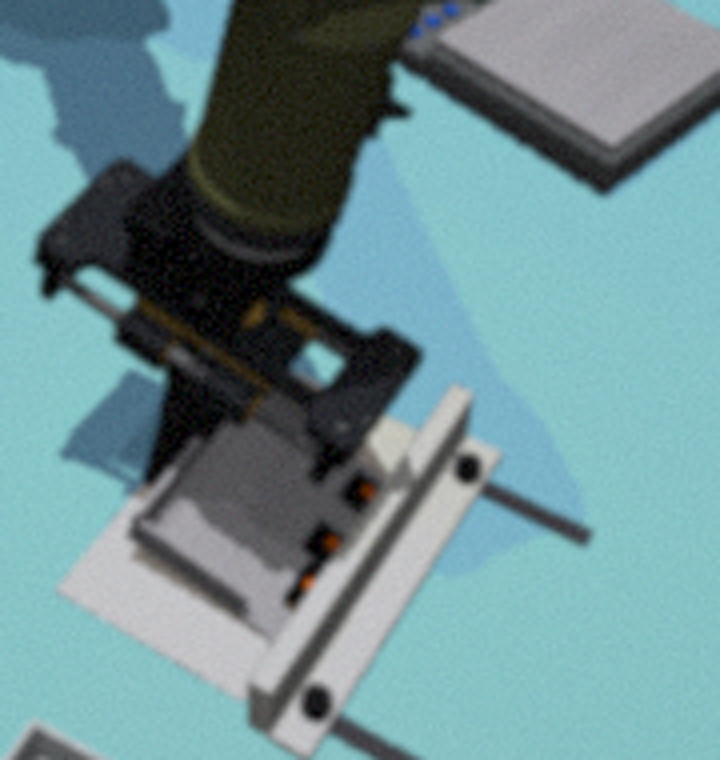

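The lip is sliding under the housings, which stay against the rail at about 6 N. I'm continuing in small increments.

Emit:
step_arm --rows '[[[-0.2,0,0],[0,2.5,-0.5],8],[[0,0,0],[0,2,-0.4],8]]'

```text
time: 9.47
position: [0.5316, -0.2225, 0.0696]
tool_rot: [-2.083, -2.128, 0.233]
ft_force: [-5.6, 0.1, 6.7]
grip_width: 0.154
```

```bash
python3 lip.py
```

```text
t 9.47 TCP [ 0.5316 -0.2225  0.0696] lip [ 6.296e-01 -2.203e-01 -4.000e-04] tilt 12.58 roll 0.1 yaw 1.22 F [-5.62  0.14  6.69] grip 13.4
```

Emit:
step_arm --rows '[[[-0.2,0,-0.1],[0,2,-0.4],8],[[0,0,0],[0,2,-0.4],8]]'

```text
time: 9.63
position: [0.5328, -0.2226, 0.0699]
tool_rot: [-2.08, -2.125, 0.235]
ft_force: [-9.4, 1.8, 9.5]
grip_width: 0.155
```

```bash
python3 lip.py
```

```text
t 9.63 TCP [ 0.5328 -0.2226  0.0699] lip [ 6.306e-01 -2.202e-01 -5.000e-04] tilt 12.79 roll 0.2 yaw 1.26 F [-9.45  1.76  9.5 ] grip 13.4
```

Emit:
step_arm --rows '[[[-0.4,-0.1,0],[0,1.8,-0.5],8]]'

```text
time: 9.72
position: [0.5328, -0.2225, 0.0701]
tool_rot: [-2.082, -2.127, 0.233]
ft_force: [-7.0, 0.7, 3.6]
grip_width: 0.155
```

```bash
python3 lip.py; python3 look.py i scene,wrist
```

```text
t 9.72 TCP [ 0.5328 -0.2225  0.0701] lip [ 6.308e-01 -2.203e-01 -1.000e-04] tilt 12.66 roll 0.16 yaw 1.23 F [-6.98  0.71  3.61] grip 13.5
```

View pics/i_scrop.png

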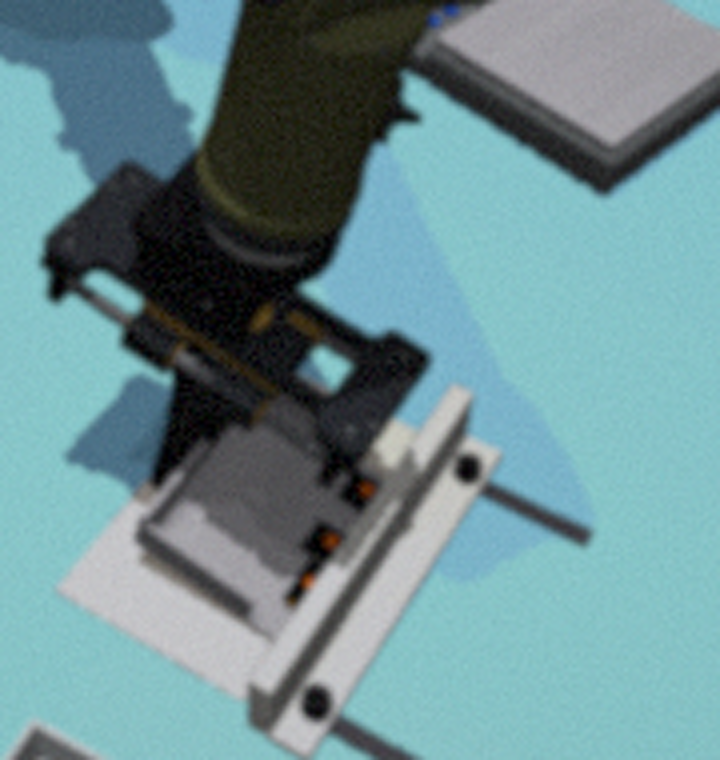

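View pics/i_wrist.png

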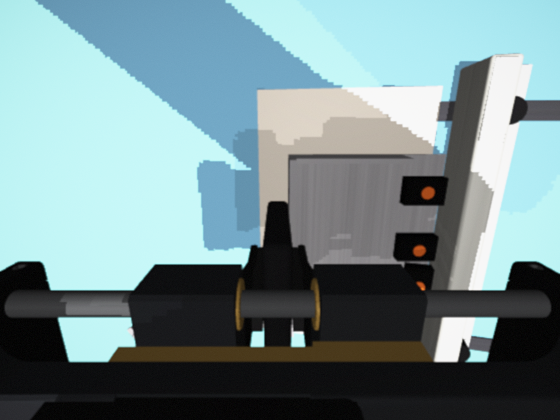

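The wrist view shows the housings over the lip at (424,190), (415,247) and (418,283), with the lip almost at the rail. I'll check their height on the pan and the gap to the rail.

```bash
cat > hs.py <<'E'
from h import *
import sys
from bench import status
d=load(sys.argv[1]); P=cloud(d)
st=status.get_state(); p=st['position']; R=Ro.from_rotvec(st['tool_rot']).as_matrix()
S=np.c_[R[:,1],R[:,0],-R[:,2]]; o=p-S@np.array([-.061,0,.052]); Q=(P-o)@S*1000
hsv=cv2.cvtColor(d['frame'],cv2.COLOR_RGB2HSV)
m=((hsv[...,0]>4)&(hsv[...,0]<20)&(hsv[...,1]>150)&(hsv[...,2]>120)&(abs(Q[...,1])<75)&(abs(Q[...,0])<110)&(Q[...,2]<60)).astype(np.uint8)
N,l,s,c=cv2.connectedComponentsWithStats(m)
for i in range(1,N):
    if s[i,4]>8: print('dot',c[i].round(0),s[i,4],'scoop-frame mm',np.nanmedian(Q[l==i],0).round(1),'world',np.nanmedian(P[l==i],0).round(4))
mr=(P[...,2]>.030)&(P[...,2]<.042)&(P[...,0]>.58)&(P[...,0]<.66)&(abs(P[...,1]+.2)<.05)
if mr.sum()>20: print('rail z30-42 x 1%,5%,50%',np.nanpercentile(P[mr][:,0],[1,5,50]).round(4), mr.sum())
E
python3 hs.py pics/i_wrist.pkl
```

```text
dot [428. 193.] 119 scoop-frame mm [34.2 36.2 21.5] world [ 0.6181 -0.1844  0.0194]
dot [419. 250.] 93 scoop-frame mm [34.1 -3.6 21.6] world [ 0.6189 -0.2242  0.0194]
dot [421. 285.] 39 scoop-frame mm [ 38.9 -29.4  22.8] world [ 0.6243 -0.2499  0.0194]
rail z30-42 x 1%,5%,50% [0.5815 0.5868 0.6303] 1365
```

All three dots are 21.5-23 mm above the soles, so the housings sit on the pan floor, with x 34 to 39 mm. The lip is at the rail at x≈0.630. I'll stop pushing and tip back while lifting.

```bash
python3 pl.py .6300 -.2203 .003 9 1.3 2  .6295 -.2203 .010 1 1.3 3 .628 -.2203 .038 -14 1.3 5
```

```text
0 [-1.8, -0.1, -0.0] [-0.0, -2.1, 2.0]
1 [-1.8, -0.1, -0.1] [-0.0, -2.1, 2.0]
2 [-2.7, 0.0, 0.0] [-0.0, -2.3, 3.0]
3 [-2.7, 0.0, 0.0] [-0.0, -2.5, 2.9]
4 [-2.6, 0.0, 0.0] [-0.0, -2.7, 2.9]
5 [-3.0, 0.0, 0.0] [0.0, -2.1, 0.5]
6 [-3.0, 0.0, 0.0] [0.0, -2.1, 0.3]
7 [-3.0, 0.0, 0.0] [0.0, -2.1, 0.3]
8 [-3.0, 0.0, 0.0] [0.0, -2.1, 0.1]
9 [-3.0, 0.0, 0.0] [0.0, -2.1, 0.0]
end [ 0.5089 -0.223   0.0568]
```

Emit:
step_arm --rows '[[[-1.8,0,0],[0,-2.1,1.8],8],[[-1.8,-0.1,0],[0,-2.1,2],8],[[-2.7,0,0],[0,-2.3,3],8],[[-2.7,0,0],[0,-2.5,2.8],8]]'

```text
time: 10.15
position: [0.523, -0.2206, 0.0568]
tool_rot: [-2.162, -2.216, 0.071]
ft_force: [-0.5, -0.4, -4.3]
grip_width: 0.156
```

```bash
python3 lip.py;  python3 pl.py .6295 -.2203 .011 1 1.3 2 .628 -.2203 .038 -14 1.3 5 .625 -.2203 .085 -28 1.3 5
```

```text
t 10.15 TCP [ 0.523  -0.2206  0.0568] lip [ 0.6308 -0.218   0.0028] tilt 3.66 roll -0.02 yaw 1.4 F [-0.47 -0.41 -4.33] grip 13.6
0 [-1.3, 0.0, 0.1] [-1.0, -2.0, -1.4]
1 [-1.4, 0.0, 0.0] [-1.1, -1.9, -1.5]
2 [-3.0, 0.0, 0.0] [0.0, -2.1, 0.7]
3 [-3.0, 0.0, 0.0] [0.0, -2.1, 0.5]
4 [-3.0, 0.0, 0.0] [0.0, -2.1, 0.5]
5 [-3.0, 0.0, 0.0] [0.0, -2.1, 0.3]
6 [-3.0, 0.0, 0.0] [0.1, -2.2, 0.2]
7 [-2.8, 0.0, 0.0] [0.0, 0.1, -3.6]
8 [-2.8, 0.0, 0.0] [0.0, 0.3, -3.6]
9 [-2.8, 0.0, 0.0] [0.0, 0.4, -3.6]
10 [-2.8, 0.0, 0.0] [0.0, 0.6, -3.6]
11 [-2.8, 0.0, 0.0] [0.0, 0.8, -3.5]
end [ 0.505  -0.2231  0.0744]
```

Emit:
step_arm --rows '[[[-1.4,0,0],[0,-2.5,-1.5],8],[[-1.4,0,0],[0,-2.2,-1.6],8],[[-3,0,0],[0,-2.3,0],8],[[-3,0,0],[0,-2.2,0],8],[[-3,0,0],[0,-2.2,0],8]]'

```text
time: 10.57
position: [0.511, -0.2161, 0.0535]
tool_rot: [2.117, 2.177, 0.16]
ft_force: [0.1, -0.5, -4.0]
grip_width: 0.157
```

```bash
python3 lip.py; python3 look.py j wrist;python3 hs.py pics/j_wrist.pkl;python3 pl.py .628 -.2203 .042 -16 1.3 4 .625 -.2203 .085 -28 1.3 5
```

```text
t 10.57 TCP [ 0.511  -0.2161  0.0535] lip [ 0.6276 -0.2128  0.0232] tilt -8.36 roll 0.04 yaw 1.59 F [ 0.13 -0.54 -3.97] grip 13.6
dot [428. 193.] 140 scoop-frame mm [37.9 36.3 21.4] world [ 0.609  -0.1772  0.0367]
dot [419. 251.] 122 scoop-frame mm [38.1 -3.5 21.6] world [ 0.6102 -0.2171  0.0368]
dot [425. 285.] 82 scoop-frame mm [ 46.7 -30.4  21. ] world [ 0.6195 -0.2437  0.0373]
rail z30-42 x 1%,5%,50% [0.584  0.5972 0.6187] 4839
0 [-1.9, -0.1, 0.0] [-1.7, 0.3, -1.0]
1 [-1.9, -0.0, 0.0] [-1.7, 0.3, -1.0]
2 [-1.9, -0.1, 0.1] [-1.7, 0.3, -0.9]
3 [-2.0, -0.0, 0.0] [-1.7, 0.4, -0.9]
4 [-2.4, -0.0, 0.0] [0.0, 0.3, -3.6]
5 [-2.4, -0.0, 0.0] [0.0, 0.5, -3.6]
6 [-2.4, -0.0, 0.0] [0.0, 0.6, -3.6]
7 [-2.4, -0.0, 0.0] [0.0, 0.8, -3.6]
8 [-2.4, -0.0, 0.0] [0.1, 0.9, -3.5]
end [ 0.505  -0.223   0.0744]
```

View pics/j_wrist.png

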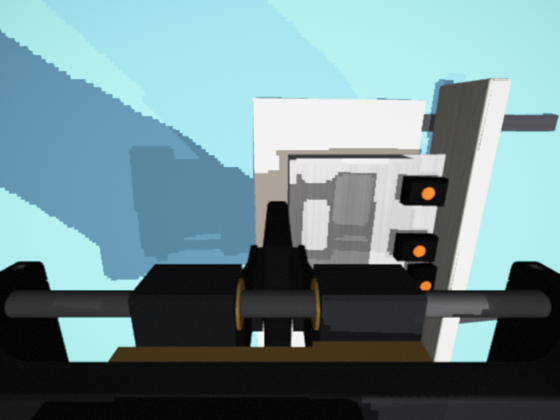

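The third housing sits nearest the lip, at x≈46 mm, with the rail in front of it. I'll keep close to the rail while tipping further.

```bash
python3 pl.py .6285 -.213 .045 -19 1.5 4 .627 -.213 .072 -31 1.3 4
```

```text
0 [-2.7, -0.0, -0.0] [0.0, 0.2, -0.2]
1 [-2.7, -0.1, -0.0] [0.0, 0.2, -0.1]
2 [-2.6, -0.0, -0.0] [0.0, 0.2, -0.1]
3 [-2.7, -0.1, -0.1] [0.1, 0.1, -0.2]
4 [-3.0, -0.0, 0.0] [0.1, 0.0, -0.5]
5 [-3.0, -0.0, 0.1] [0.1, 0.0, -0.5]
6 [-3.0, -0.0, 0.0] [0.1, 0.1, -0.4]
7 [-3.0, -0.1, 0.1] [0.1, 0.1, -0.5]
end [ 0.5077 -0.2157  0.0551]
```

Emit:
step_arm --rows '[[[-2.7,0,0],[-0.5,0.4,-0.2],8],[[-2.7,0,0],[-0.4,0.4,-0.2],8],[[-2.7,0,0],[-0.2,0.3,-0.2],8],[[-2.7,0,0],[0,0.2,-0.3],8],[[-3,0,0],[0,0,-0.6],8],[[-3,0,0],[0,0,-0.6],8],[[-3,0,0],[0,0,-0.6],8],[[-3,0,0],[0,0,-0.6],8]]'

```text
time: 11.28
position: [0.5081, -0.2119, 0.0511]
tool_rot: [1.887, 1.947, 0.549]
ft_force: [0.7, 1.0, -3.9]
grip_width: 0.155
```

```bash
python3 lip.py; python3 look.py k wrist;python3 hs.py pics/k_wrist.pkl; python3 -c "
from bench import status;print(status.get_state()['joint_positions'].round(2))"
```

```text
t 11.28 TCP [ 0.5081 -0.2119  0.0511] lip [ 0.6273 -0.2081  0.0686] tilt -31.27 roll 0.2 yaw 1.73 F [ 0.72  1.02 -3.89] grip 13.5
dot [375. 192.] 143 scoop-frame mm [ 3.6 36.7 21.1] world [ 0.5759 -0.1729  0.0568]
dot [369. 251.] 124 scoop-frame mm [ 3.8 -4.  21.3] world [ 0.577  -0.2135  0.0569]
dot [424. 285.] 72 scoop-frame mm [ 44.9 -30.4  20.6] world [ 0.6134 -0.2389  0.0775]
rail z30-42 x 1%,5%,50% [0.5802 0.5803 0.6293] 65
[-0.19  0.03  0.74  2.33 -0.79  0.44  1.23]
```

View pics/k_wrist.png

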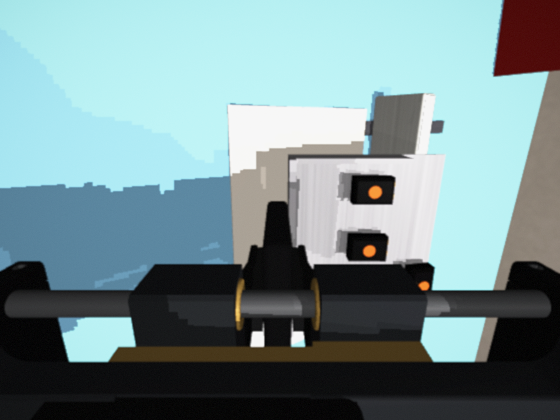

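Two housings are sliding back, now at x≈4 mm. The third is still at x≈45 mm. I'll hold the tilt and look again.

Emit:
step_arm --rows '[[[0,0,0],[-0.5,0,-1.5],8],[[-0.6,0,0],[-0.3,0,-1],8],[[0,0,0],[0,0,0],8]]'

```text
time: 11.58
position: [0.5032, -0.2118, 0.0498]
tool_rot: [1.889, 1.944, 0.555]
ft_force: [-0.2, -0.4, -3.2]
grip_width: 0.156
```

```bash
python3 lip.py; python3 look.py l wrist;python3 hs.py pics/l_wrist.pkl
```

```text
t 11.58 TCP [ 0.5032 -0.2118  0.0498] lip [ 0.6223 -0.2082  0.0677] tilt -31.49 roll 0.42 yaw 1.51 F [-0.17 -0.36 -3.18] grip 13.6
dot [315. 193.] 134 scoop-frame mm [-37.3  36.4  21. ] world [ 0.5389 -0.1742  0.0363]
dot [313. 250.] 109 scoop-frame mm [-37.1  -2.8  21.2] world [ 0.5404 -0.2135  0.0362]
rail z30-42 x 1%,5%,50% [0.6282 0.6288 0.6296] 50
```

View pics/l_wrist.png

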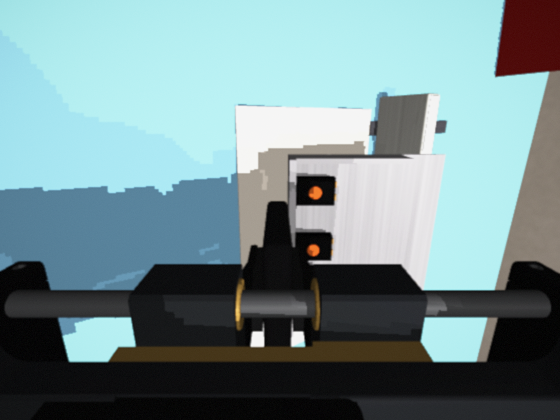

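Two housings are at the back, x≈-37 mm. The third is hidden behind the gripper, so I'll check it in the scene view.

```bash
python3 look.py m scene,top
```

```text
(no output)
```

View pics/m_scrop.png

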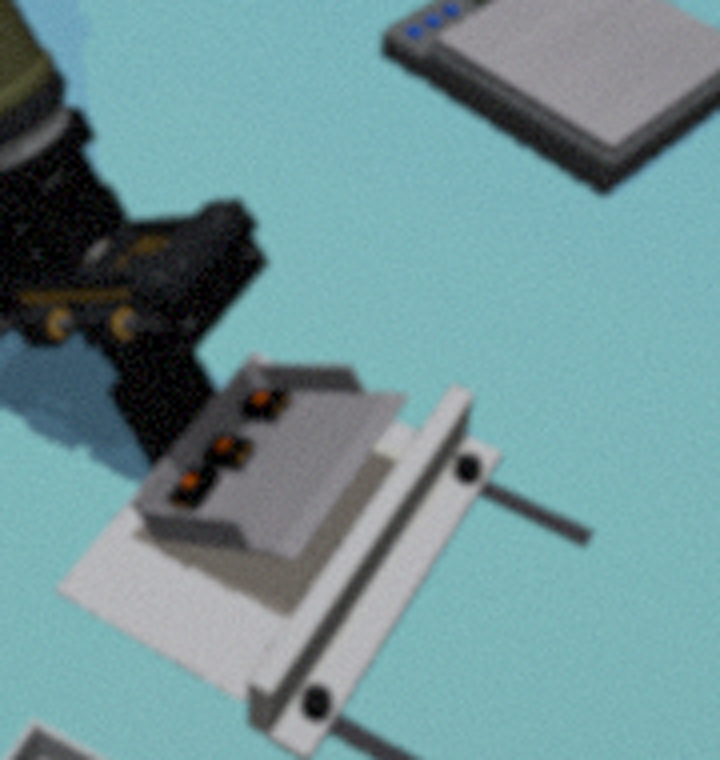

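All three housings are against the back wall at crop (262,402), (225,445) and (188,483). Next I'll lift, and measure the scale plate in the meantime.

```bash
python3 - <<'E'
from m import *
from bench import status
est=[]
for n,c0 in (('top',(205,190)),('scene',(365,195))):
    d=load(f'pics/a_{n}.pkl'); P=cloud(d); hsv=cv2.cvtColor(d['frame'],cv2.COLOR_RGB2HSV)
    m=(hsv[...,1]<45)&(hsv[...,2]>95)
    win=np.zeros_like(m); win[c0[1]-55:c0[1]+55,c0[0]-60:c0[0]+60]=1
    m=cv2.morphologyEx((m&win).astype(np.uint8),cv2.MORPH_OPEN,np.ones((3,3)))
    N,l,s,c=cv2.connectedComponentsWithStats(m); i=l[c0[1],c0[0]]
    pts=np.argwhere(l==i)[:,::-1]; w=ray(d,pts,.045)[:,:2]*1000
    print(n,s[i],'depth z median',np.nanmedian(P[l==i][:,2]).round(4),cv2.minAreaRect(w.astype(np.float32)))
    hull=cv2.convexHull(pts.astype(np.float32)).squeeze(); est.append(cv2.minAreaRect(w.astype(np.float32))[0])
b=load('pics/b_wrist.pkl'); P=cloud(b); q=P[0:60,210:355].reshape(-1,3); q=q[(q[:,2]>.035)&(q[:,2]<.06)]; print('wrist plate z',np.median(q[:,2]), q[:,:2].min(0),q[:,:2].max(0))
s=status.get_state()
R=Rtool(1.5,-22)
plan(s['position'],s['tool_rot'],[((.495,-.212,.18),R,8)])
E
```

```text
top [ 173  163   59   57 2431] depth z median 0.0446 ((562.6554565429688, 226.16824340820312), (159.27810668945312, 161.72903442382812), 76.31985473632812)
scene [ 330  169   76   47 1939] depth z median 0.0457 ((560.6065063476562, 225.1316375732422), (160.06112670898438, 164.83743286132812), 76.4653549194336)
wrist plate z 0.045111099424456375 [0.46372169 0.12563829] [0.63353138 0.22527225]
0 [1.2, -0.1, 0.0] [0.1, 7.5, -14.4]
1 [1.2, -0.1, 0.0] [0.1, 7.2, -14.6]
2 [1.2, -0.0, 0.0] [0.1, 6.9, -14.7]
3 [1.2, -0.1, 0.0] [0.1, 6.6, -14.8]
4 [1.2, -0.0, 0.0] [0.0, 6.3, -15.0]
5 [1.2, -0.1, 0.0] [0.1, 6.0, -15.1]
6 [1.2, -0.0, 0.0] [0.0, 5.7, -15.2]
7 [1.2, -0.1, 0.1] [0.0, 5.3, -15.3]
end [ 0.495 -0.212  0.18 ]
```

Emit:
step_arm --rows '[[[1.2,0,0],[0,6,-10],8],[[1.2,0,0],[0,7,-14],8],[[1.2,0,0],[0,7,-15],8],[[1.2,0,0],[0,6.6,-15],8],[[1.2,0,0],[0,6.3,-15],8],[[1.2,0,0],[0,6,-15],8],[[1.2,0,0],[0,5.7,-15],8],[[1.2,0,0],[0,5.3,-13],8],[[0,0,0],[0,0,0],8]]'

```text
time: 12.48
position: [0.4978, -0.2126, 0.1788]
tool_rot: [1.996, 2.055, 0.382]
ft_force: [1.2, -0.8, -3.9]
grip_width: 0.151
```

```bash
python3 lip.py; python3 - <<'E'
from h import *
from bench import status
s=status.get_state(); print(s['joint_positions'].round(2))
def tcp(yaw,tilt,o):
    R=Rtool(yaw,tilt); S=np.c_[R[:,1],R[:,0],-R[:,2]]; return np.array(o)+S@np.array([-.061,0,.052]),R
R=Ro.from_rotvec(s['tool_rot']).as_matrix(); S=np.c_[R[:,1],R[:,0],-R[:,2]]; print('origin',s['position']-S@np.array([-.061,0,.052]))
a,Ra=tcp(6,-15,(.545,0,.15)); b,Rb=tcp(12,-8,(.5617,.2257,.13))
plan(s['position'],s['tool_rot'],[(a,Ra,9),(b,Rb,10)])
E
```

```text
t 12.48 TCP [ 0.4978 -0.2126  0.1788] lip [ 0.6182 -0.209   0.1745] tilt -20.92 roll 0.16 yaw 1.63 F [ 1.22 -0.8  -3.95] grip 13.1
[-0.17 -0.15  0.6   2.09 -0.11  0.85  0.52]
origin [ 0.57333233 -0.21029204  0.15198267]
0 [0.7, 0.1, -0.5] [22.9, -1.7, -1.3]
1 [0.7, 0.1, -0.5] [22.9, -1.6, -1.2]
2 [0.6, 0.1, -0.5] [22.9, -1.4, -1.2]
3 [0.7, 0.1, -0.4] [22.9, -1.2, -1.1]
4 [0.6, 0.2, -0.5] [22.9, -1.0, -1.0]
5 [0.7, 0.1, -0.4] [22.9, -0.9, -1.0]
6 [0.6, 0.2, -0.5] [22.9, -0.7, -0.9]
7 [0.7, 0.1, -0.4] [22.9, -0.5, -0.8]
8 [0.6, 0.2, -0.5] [22.9, -0.3, -0.8]
9 [0.7, 0.1, -0.6] [21.6, 4.1, 2.3]
10 [0.7, 0.1, -0.6] [21.5, 4.3, 2.3]
11 [0.7, 0.1, -0.6] [21.5, 4.6, 2.3]
12 [0.7, 0.1, -0.6] [21.4, 4.9, 2.2]
13 [0.7, 0.1, -0.6] [21.3, 5.1, 2.2]
14 [0.7, 0.1, -0.6] [21.3, 5.3, 2.2]
15 [0.7, 0.1, -0.6] [21.2, 5.6, 2.2]
16 [0.7, 0.2, -0.5] [21.2, 5.9, 2.1]
17 [0.7, 0.1, -0.6] [21.1, 6.1, 2.1]
18 [0.7, 0.2, -0.5] [21.1, 6.2, 2.1]
end [0.4955 0.2116 0.173 ]
```

Emit:
step_arm --rows '[[[0.3,0,-0.3],[8,-1,-1],8],[[0.7,0,-0.5],[15,-1.6,-1],8],[[0.7,0,-0.5],[21,-1.4,-1],8],[[0.7,0.1,-0.5],[23,-1.2,-1],8],[[0.7,0.1,-0.5],[23,-1,-1],8],[[0.7,0.1,-0.5],[23,-1,-1],8],[[0.6,0.1,-0.5],[23,-0.7,-1],8],[[0.7,0.1,-0.5],[23,-0.5,-1],8],[[0.6,0.1,-0.5],[23,0,-1],8],[[0.6,0.1,-0.5],[22,2,0],8],[[0.7,0.1,-0.6],[22,4,1],8],[[0.7,0.1,-0.6],[22,4,2],8]]'

```text
time: 13.48
position: [0.4737, 0.0406, 0.1733]
tool_rot: [1.972, 2.237, 0.233]
ft_force: [0.9, -0.2, -3.4]
grip_width: 0.154
```

```bash
python3 lip.py; cat > tc.py <<'E'
from h import *
from bench import status
import sys
s=status.get_state(); print(s['joint_positions'].round(2))
def tcp(yaw,tilt,o):
    R=Rtool(yaw,tilt); S=np.c_[R[:,1],R[:,0],-R[:,2]]; return np.array(o)+S@np.array([-.061,0,.052]),R
R=Ro.from_rotvec(s['tool_rot']).as_matrix(); S=np.c_[R[:,1],R[:,0],-R[:,2]]; print('origin',(s['position']-S@np.array([-.061,0,.052])).round(4))
a=list(map(float,sys.argv[1:])); w=[]
for i in range(0,len(a),6):
    p,Q=tcp(a[i+4],a[i+3],a[i:i+3]); w.append((p,Q,int(a[i+5])))
plan(s['position'],s['tool_rot'],w)
E
python3 tc.py .5617 .2257 .13 -8 12 10
```

```text
t 13.48 TCP [0.4737 0.0406 0.1733] lip [0.5913 0.055  0.1512] tilt -12.39 roll -0.56 yaw 7.25 F [ 0.86 -0.15 -3.36] grip 13.4
[-0.33 -0.19  0.16  2.12  0.06  0.99 -0.07]
origin [0.5439 0.049  0.1356]
0 [0.4, 0.1, -0.5] [16.7, 4.2, 0.8]
1 [0.4, 0.1, -0.5] [16.7, 4.4, 0.8]
2 [0.4, 0.2, -0.5] [16.6, 4.5, 0.8]
3 [0.5, 0.1, -0.5] [16.6, 4.7, 0.8]
4 [0.4, 0.2, -0.5] [16.5, 4.8, 0.8]
5 [0.5, 0.1, -0.4] [16.5, 5.0, 0.8]
6 [0.4, 0.2, -0.5] [16.5, 5.1, 0.8]
7 [0.5, 0.1, -0.4] [16.4, 5.2, 0.8]
8 [0.4, 0.2, -0.5] [16.4, 5.4, 0.8]
9 [0.5, 0.1, -0.4] [16.3, 5.5, 0.9]
end [0.4955 0.2117 0.173 ]
```

Emit:
step_arm --rows '[[[0.4,0.1,-0.5],[19,4.2,0.8],8],[[0.4,0.1,-0.5],[19,4.5,0.8],8],[[0.4,0.1,-0.5],[19,4.5,0.8],8],[[0.4,0.1,-0.5],[19,4.7,0.8],8],[[0.4,0.2,-0.5],[18,4.8,0.8],8],[[0.4,0.2,-0.5],[18,5,0.8],8],[[0.4,0.2,-0.5],[16,5,0.8],8],[[0.4,0.1,-0.4],[14,5,0.8],8],[[0.4,0.2,-0.5],[11,4,0.8],8],[[0.4,0.1,-0.4],[7,3,0.8],8],[[0,0,0],[3,2,0],8]]'

```text
time: 14.4
position: [0.4912, 0.2272, 0.1641]
tool_rot: [1.91, 2.391, 0.163]
ft_force: [-0.2, -0.8, -3.9]
grip_width: 0.154
```

```bash
python3 lip.py;  python3 look.py n wrist,scene; python3 hs.py pics/n_wrist.pkl; python3 tc.py .5617 .2257 .085 -1 12 7
```

```text
t 14.4 TCP [0.4912 0.2272 0.1641] lip [0.6044 0.2531 0.1321] tilt -7.52 roll 0.36 yaw 12.73 F [-0.21 -0.78 -3.93] grip 13.4
dot [315. 194.] 117 scoop-frame mm [-36.7  36.3  21. ] world [0.5105 0.2681 0.1369]
dot [313. 251.] 113 scoop-frame mm [-36.4  -3.4  21.1] world [0.5197 0.2296 0.1369]
[-0.48  0.04 -0.02  1.92  0.04  1.05 -0.3 ]
origin [0.5567 0.2414 0.1207]
0 [0.9, -0.1, 0.1] [-2.2, 0.4, 4.1]
1 [0.9, -0.0, 0.1] [-2.2, 0.5, 4.1]
2 [0.9, -0.1, 0.1] [-2.2, 0.6, 4.1]
3 [1.0, -0.0, 0.1] [-2.2, 0.6, 4.1]
4 [0.9, -0.1, 0.1] [-2.2, 0.7, 4.1]
5 [1.0, -0.0, 0.1] [-2.2, 0.8, 4.1]
6 [0.9, -0.1, 0.1] [-2.2, 0.9, 4.1]
end [0.5011 0.2128 0.1359]
```

View pics/n_scene.png

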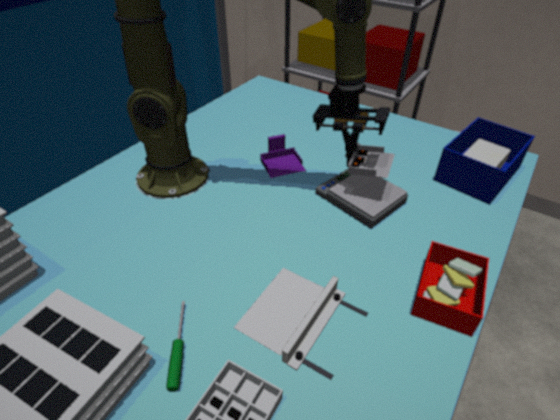

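View pics/n_wrist.png

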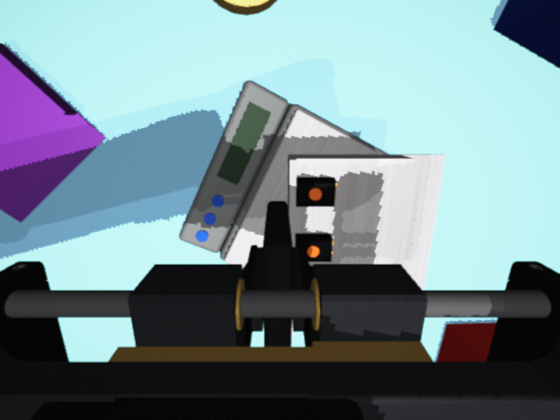

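The loaded scoop is above the scale plate and the bench before the rail is empty. I'm now centring, levelling and lowering.

Emit:
step_arm --rows '[[[0.9,0,0],[-2.2,0.5,4],8],[[0.9,0,0.1],[-2.2,0.5,4],8],[[0.9,0,0.1],[-2.2,0.6,4],8],[[0.9,0,0.1],[-2.2,0.7,4],8],[[0.9,0,0.1],[-2.2,0.7,4],8],[[0.9,0,0.1],[-2.2,0.8,4],8],[[0.9,0,0.1],[-2.2,0.9,4],8],[[0,0,0],[0,0,0],8]]'

```text
time: 15.17
position: [0.5036, 0.2054, 0.1336]
tool_rot: [1.983, 2.432, 0.016]
ft_force: [-0.3, -0.1, -4.3]
grip_width: 0.157
```

```bash
python3 lip.py;  python3 look.py o wrist; python3 hs.py pics/o_wrist.pkl; python3 pan.py pics/o_wrist.pkl; python3 tc.py .5617 .2257 .052 0 12 6
```

```text
t 15.17 TCP [0.5036 0.2054 0.1336] lip [0.6128 0.2281 0.0877] tilt -0.59 roll 0.23 yaw 11.61 F [-0.33 -0.1  -4.3 ] grip 13.6
dot [315. 194.] 116 scoop-frame mm [-36.8  35.1  21.1] world [0.5204 0.2452 0.1034]
dot [313. 251.] 97 scoop-frame mm [-36.7  -4.5  21.1] world [0.5285 0.2065 0.1032]
n 8688 floor pitch(lip up +) -2.86 roll -0.1 z at x=0 7.67 (7.5 expected)
lip x 0.04990126187814384
[-0.45  0.16  0.01  1.85 -0.    1.12 -0.23]
origin [0.5637 0.2184 0.0826]
0 [0.1, -0.0, -0.1] [1.2, -0.0, 5.0]
1 [0.1, -0.0, -0.1] [1.2, -0.0, 5.0]
2 [0.1, -0.1, -0.0] [1.2, -0.0, 5.0]
3 [0.1, -0.0, -0.1] [1.2, -0.1, 5.0]
4 [0.1, -0.1, -0.0] [1.3, -0.0, 5.0]
5 [0.1, -0.0, -0.1] [1.2, -0.0, 4.9]
end [0.5021 0.213  0.104 ]
```

```bash
sed -i 's/Q\[...,0\]>-.04)/Q[...,0]>-.012)/; s/Q\[...,0\]<.03)/Q[...,0]<.034)/; s/-.0075)<.012)/-.0075)<.006)/' pan.py; python3 pan.py pics/o_wrist.pkl; python3 lip.py
```

```text
n 6412 floor pitch(lip up +) -0.17 roll -0.21 z at x=0 7.19 (7.5 expected)
lip x 0.04990126187814384
t 15.22 TCP [0.5035 0.2057 0.1339] lip [0.6127 0.2284 0.0881] tilt -0.63 roll 0.24 yaw 11.62 F [ 0.26 -0.74 -3.74] grip 13.7
```

Emit:
step_arm --rows '[[[0.1,0,0],[1.5,-0.1,5],8],[[0.1,0,0],[1.5,-0.1,5],8],[[0.1,-0.1,0],[1.3,-0.1,5],8],[[0.1,0,0],[1.3,-0.1,5],8],[[0.1,-0.1,0],[1.3,0,4.5],8],[[0.1,0,0],[1.2,0,3],8],[[0,0,0],[0,0,0],8]]'

```text
time: 15.8
position: [0.5005, 0.2162, 0.1037]
tool_rot: [-1.981, -2.436, -0.001]
ft_force: [0.5, -0.0, -2.9]
grip_width: 0.153
```

```bash
python3 lip.py; python3 tc.py .5617 .2257 .045 0 12 5
```

```text
t 15.8 TCP [0.5005 0.2162 0.1037] lip [0.6092 0.2388 0.0567] tilt 0.0 roll 0.09 yaw 11.76 F [ 0.52 -0.04 -2.86] grip 13.3
[-0.46  0.2   0.    1.87 -0.    1.08 -0.25]
origin [0.5602 0.2287 0.0517]
0 [-0.0, -0.0, -0.0] [-0.7, 0.2, 1.3]
1 [-0.0, -0.0, -0.1] [-0.7, 0.2, 1.4]
2 [-0.0, -0.0, -0.0] [-0.7, 0.1, 1.3]
3 [-0.0, -0.0, -0.1] [-0.6, 0.2, 1.4]
4 [-0.0, -0.1, -0.0] [-0.7, 0.1, 1.3]
end [0.502 0.213 0.097]
```

Emit:
step_arm --rows '[[[0,0,0],[-1,0.2,2],8],[[0,0,0],[-1,0.2,2],8],[[0,0,0],[-0.7,0.2,1.5],8],[[0,0,0],[0,0,1],8]]'

```text
time: 16.13
position: [0.5019, 0.2137, 0.097]
tool_rot: [-1.981, -2.437, -0.002]
ft_force: [-1.5, -2.6, 3.2]
grip_width: 0.157
```

```bash
python3 lip.py; python3 tc.py .5617 .2257 .045 0 12 1
```

```text
t 16.13 TCP [0.5019 0.2137 0.097 ] lip [0.6106 0.2365 0.0501] tilt -0.03 roll 0.08 yaw 11.8 F [-1.53 -2.64  3.24] grip 13.7
[-0.45  0.21  0.01  1.87 -0.    1.06 -0.24]
origin [0.5616 0.2263 0.0451]
0 [0.0, -0.1, -0.2] [-0.7, -0.0, 0.0]
end [0.5021 0.213  0.097 ]
```

The scoop is down on the plate: origin (0.5616, 0.2263, 0.045), level, with about 7 N contact. Releasing.

Emit:
step_arm --rows '[[[0,0,0],[0,0,0],16],[[0,0,0],[0,0,0],20],[[0,0,0],[0,0,0],26],[[0,0,0],[0,0,0],32],[[0,0,0],[0,0,0],40],[[0,0,0],[0,0,0],40],[[0,0,0],[0,0,0],40],[[0,0,0],[0,0,0],40]]'

```text
time: 16.8
position: [0.5061, 0.2151, 0.1016]
tool_rot: [1.98, 2.434, 0.017]
ft_force: [0.6, 0.5, 1.4]
grip_width: 0.451
```

```bash
python3 lip.py; python3 look.py p wrist; python3 hs.py pics/p_wrist.pkl; python3 pan.py pics/p_wrist.pkl
```

```text
t 16.8 TCP [0.5061 0.2151 0.1016] lip [0.6152 0.2379 0.0558] tilt -0.62 roll 0.22 yaw 11.75 F [0.57 0.47 1.4 ] grip 39.2
dot [307. 193.] 111 scoop-frame mm [-41.5  35.   16.6] world [0.5182 0.2534 0.0665]
dot [305. 249.] 92 scoop-frame mm [-41.6  -4.6  16.6] world [0.5263 0.2147 0.0664]
dot [299. 285.] 93 scoop-frame mm [-45.2 -33.1  16.6] world [0.5283 0.1859 0.0663]
n 5500 floor pitch(lip up +) -0.5 roll -0.1 z at x=0 2.48 (7.5 expected)
lip x 0.037297217586386176
```

View pics/p_wrist.png

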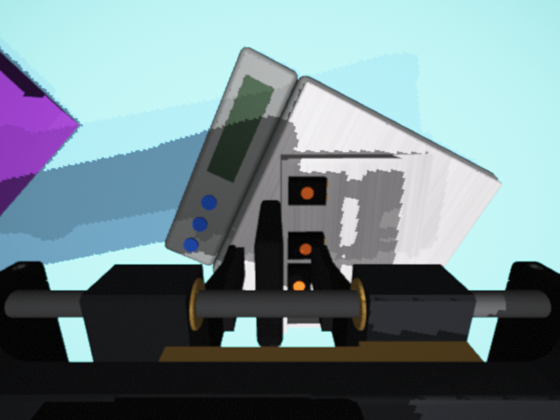

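Released. All three housings are in view in the pan at (307,193), (305,249) and (299,286), with tops at z 0.066. I'm backing straight up.

Emit:
step_arm --rows '[[[0,0,0],[0,-3,-8],50],[[0,0,0],[0,-1,-15],50],[[0,0,0],[0,0,-20],50],[[0,0,0],[0,0,-25],50],[[0,0,0],[0,0,-30],60],[[0,0,0],[0,0,-30],60],[[0,0,0],[0,0,-20],60],[[0,0,0],[0,0,0],60]]'

```text
time: 17.52
position: [0.4969, 0.2122, 0.2572]
tool_rot: [1.981, 2.437, 0.008]
ft_force: [0.7, 0.6, 0.2]
grip_width: 0.683
```

```bash
python3 lip.py; python3 look.py q wrist,scene; python3 - <<'E'
from m import *
d=load('pics/q_wrist.pkl');P=cloud(d)
m=(P[...,2]>.12)&(P[...,2]<.135)&(d['frame'].max(2)<70)&(abs(P[...,0]-.50)<.05)&(abs(P[...,1]-.213)<.06)
Q=P[m]; r=cv2.minAreaRect((Q[:,:2]*1000).astype(np.float32)); print('grip',m.sum(),Q[:,2].mean(),r)
hsv=cv2.cvtColor(d['frame'],cv2.COLOR_RGB2HSV)
k=((hsv[...,0]>4)&(hsv[...,0]<20)&(hsv[...,1]>150)&(hsv[...,2]>120)&(P[...,2]<.09)&(P[...,2]>.05)).astype(np.uint8)
N,l,s,c=cv2.connectedComponentsWithStats(k)
yaw=np.deg2rad(11.8); X=np.array([np.cos(yaw),np.sin(yaw)]);g=np.array(r[0])/1000; o=g+.061*X
print('scoop origin',o,'off plate centre',np.linalg.norm(o-[.5617,.2257]))
for i in range(1,N):
    if s[i,4]>15:
        w=np.nanmedian(P[l==i],0); v=w[:2]-o; print(c[i].round(0),w.round(4),'scoop xy',(v@X*1000).round(1),(v@[-X[1],X[0]]*1000).round(1))
for yy in (0,): 
    mm=(P[...,2]>.045)&(P[...,2]<.06)&(abs(P[...,0]-o[0])<.03)&(abs(P[...,1]-o[1])<.04)
    q=P[mm]; k=np.linalg.lstsq(np.c_[q[:,:2]-o,np.ones(len(q))],q[:,2],rcond=None)[0]; print('floor slope deg',np.rad2deg(k[:2]).round(2),'z',k[2])
E
```

```text
t 17.52 TCP [0.4969 0.2122 0.2572] lip [0.6058 0.235  0.2108] tilt -0.28 roll 0.14 yaw 11.78 F [0.74 0.61 0.16] grip 59.4
grip 751 0.12777976892238094 ((502.5252380371094, 212.6882781982422), (13.687223434448242, 57.45036315917969), 12.429211616516113)
scoop origin [0.56223615 0.22516254] off plate centre 0.0007591584634135771
[302. 159.] [0.5184 0.2536 0.0666] scoop xy -37.1 36.8
[301. 193.] [0.5263 0.2144 0.0666] scoop xy -37.3 -3.2
[297. 216.] [0.5283 0.1854 0.0663] scoop xy -41.4 -32.0
floor slope deg [-0.12  0.01] z 0.052689884776161405
```

View pics/q_wrist.png

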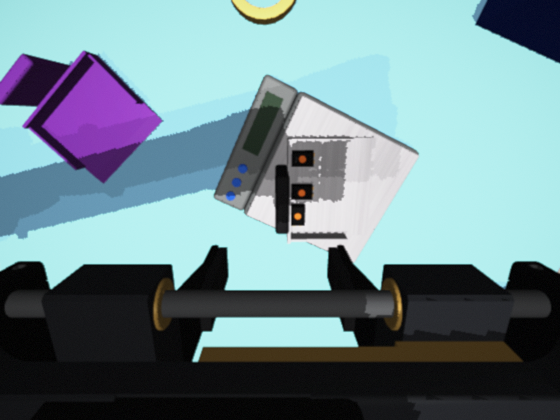

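View pics/q_scene.png

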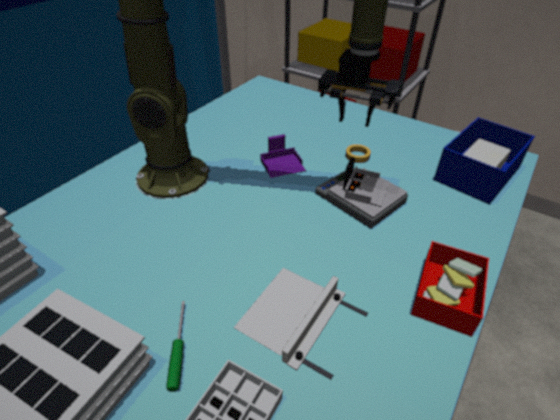

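The scoop stands level on the plate with all three housings in its pan at wrist (302,159), (301,193) and (297,216). The arm is clear, and the tray, tape and screwdriver are where they were. Handing in.

```bash
python3 -c "
from bench import order;print(order.close_job())"
```

```text
the job is handed in; nothing more can be done
None
```

The scoop is on the scale plate, released, with all three housings in its pan. I handed the job in at about 17.5 s of the 72 s, and no verdict was reported.

**What I did:** I gripped the steel scoop (not the purple one) and pushed the housings to the rail with the lip tipped about 12° down. I stopped when the wrist force rose to about 9 N at the rail. Then I tipped the scoop back 31° so the housings slid to the back wall, lifted it above 0.15 m, carried it to the scale and set it down level with about 7 N contact.

**Last checks:**
- **Scoop position:** its origin measured about 1 mm from the plate's centre and the floor was level within 0.2°.
- **Housings:** all three sit in the pan at x about -37 to -41 mm and y about 37, -3 and -32 mm.
- **Arm and bystanders:** the gripper was clear of everything. The tray, tape and screwdriver looked unmoved in the scene picture, though I did not measure them.

**Two readings that disagreed:**
- **Third housing:** during tip-back it read x≈46.7 mm, close to the lip, and slid back only after the other two.
- **Pan pitch:** one check before the set-down read 2.9° off. It came from the housings being in the fit area, and with them left out it read 0.2°.

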